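Clear the lab bench after a run: bottles, glassware and waste

ROBOT

A 6-joint arm with a two-finger parallel gripper is mounted at the origin on the work surface. World frame = base frame: x ahead of the robot, y to its left, z up, the work surface at z = 0. Lengths are in m, angles in rad, forces in N, time in s.
With the tool pointing down it reaches from about 0.425 to 0.925 m from the base axis. Payload 12.5 kg.
Tool frame: the origin (TCP) lies midway between the tips of the shut fingers; the grasp point (between the pads) lies 19 mm behind it; z points along the fingers, y is the direction in which the jaws open and shut (so a half turn about z gives the same grasp; the last joint's range is limited). The gripper opens to 85 mm and grips with 20 to 120 N. Pads are 22 mm wide; open, the fingers measure 114 mm over their backs; the gripper's body (76 mm by 85 mm) begins 54 mm behind the grasp point. The pads swing forward as they close: fully open they stand 13 mm farther back than shut.
Start: joints at [1.205, 0.491, 1.559, -0, 1.092, -0.106], TCP at [0.161, 0.604, 0.193] pointing down, gripper open.
Joint ranges: [-3.1, 3.1], [-0.84, 2.19], [0.05, 2.79], [-1.13, 4.28], [0.06, 2.93], [-2.69, 2.69]. Speed limits (rad/s): [2.22, 2.22, 2.79, 3.14, 3.14, 3.14].

INTERFACE

Orientations are given as a unit quaternion [w, x, y, z].
In Python, from plant import arm, imaging, order gives the robot as it stands.
- The arm moves only by the tool carry_out, never from a script. Its argument "commands" is a list that holds one entry, the list of rows, each a list of 4 numbers: the shift along the tool's x, y, z in cm, then the turn about the tool's z in degrees. A call has 1 to 10 rows; each row shifts and turns the commanded pose from where the row before left it, along the tool's axes as they then stand; what a row does not reach is not made up. A row lasts 1/12 s, in which the tool goes at most 41.7 mm and 7.16 degrees, less where a joint would pass 70% of its speed; a pose out of reach is approached as far as the arm can. A call is refused whole if a number of a shift passes 4.17 or a number of a turn 7.16, either way. A call with a gripper value outside its range is refused whole. "gripper" is the opening, from 0 (shut) to 1 (fully open), set as the call begins (left out, the last holds). The fingers move at their own pace and stop on an object; "grip_force" is the grip in N (left out, the last holds). Time passes only in rows, so rows that do not move let the fingers close. It gives the time, the measured TCP pose, the force and the opening at its end, in the units of the state.
- arm.observe(): the state, without advancing time (a new reading comes with each control period).
- imaging.read_camera(name): name is "scene" or "top"; returns a dict with "frame" (420x560x3 uint8, red, green, blue), "K" (3x3 intrinsics, pixels), "R" (3x3) and "t" (3): a world point X has camera coordinates R X + t. Camera axes: x right, y down, z forward; pixel columns grow to the right and rows downward; lengths in m; the calibration is good to about 2 mm. A picture is of the moment at which its call begins. There is no depth.
- order.sign_off(): hands the job in, once; it reports no verdict.
The state is a dict: "clock": time; "joint_pos": joint angles; "qvel": joint speeds; "effort": joint torques, N m; "tool_pos": TCP position; "ee_rot": TCP orientation; "wrist_force": force on the tool from outside, world axes, zero at the start; "torque": the same for the moment, N m; "grip_width": finger opening in m.
Only numpy, scipy, OpenCV 4.12 (cv2) and the standard library are available. Lean on these libraries where they do the work, as an engineer would, in place of code of your own. Each camera call takes 0.05 s, during which the arm holds its last target.

TASK

The run is over, so clear the bench: stand the two capped reagent bottles in the steel bottle tray, one in each bay, stand the open glassware (the uncapped bottle and the beaker) on the floor of the grey wash-up basin, and put the used centrifuge tube in the white waste pail. Keep the bottles and the beaker upright, set them down gently without dropping them, and leave the tube rack and the tip box where they are.

Things in the scene. Friction and masses are not known exactly. Their poses are not given: they have to be found in the camera images.
- bottle_large: Capped 100 ml round laboratory bottle, clear glass with a blue ribbed screw cap, standing on the bench. Body 56 mm across up to 60 mm high, neck 40 mm across, cap 52 mm across from 79 to 105 mm high; mass about 0.22 kg. Take it by the cap. Origin: centre of the underside, z up the axis.
- bottle_small: Capped 50 ml round laboratory bottle, same make, smaller: clear glass with a blue ribbed screw cap, standing on the bench. Body 46 mm across up to 50 mm high, neck 31 mm across, cap 39 mm across from 68 to 90 mm high; mass about 0.13 kg. Take it by the cap. Origin: centre of the underside, z up the axis.
- bottle_open: The same 100 ml clear glass bottle but empty and without its cap, its mouth open, standing on the bench. Body 56 mm across up to 60 mm high, shoulder to 73 mm, then a straight neck 41 mm across up to the rim at 100 mm; mass about 0.12 kg. Take it by the neck. Origin: centre of the underside, z up the axis.
- beaker: Empty clear glass beaker, open, standing on the bench: a straight-sided cup 49 mm across and 70 mm high, wall 2 mm, small spout at the rim; mass about 0.06 kg. Can be taken across the outside just below its rim. Origin: centre of the underside, z up the axis.
- tube: Used 50 ml centrifuge tube of white plastic with a flat foot, closed with a blue cap, standing upright on the bench: tube 29 mm across, cap 35 mm across from 102 to 116 mm high; mass about 0.05 kg. Take it by the cap. (The five things to clear stand in a loose row along world y, in any order, 100 mm or more between centres.) Origin: centre of the foot, z up the axis.
- bottle_tray: Shallow stainless steel tray, fixed to the bench, 150 mm along its x, 220 mm along its y, walls 30 mm high and 4 mm thick, floor 4 mm thick. One 4 mm wall of the same height across the middle (at y = 0) parts it into two bays, each 142 mm by 104 mm, centred 54 mm either side of the middle along y. Origin: centre of the underside, z up.
- wash_basin: Wash-up basin of grey plastic, fixed to the bench, with a black draining grid on its floor: 170 mm along its x, 240 mm along its y (270 mm over the end handles), walls 55 mm high and 5 mm thick, flat floor 5 mm above the bench. It starts empty. Origin: centre of the underside, z up.
- waste_pail: Round open pail of white plastic, fixed to the bench: 140 mm high, 140 mm across at the rim and 120 mm at the foot, wall 3 mm, floor 4 mm thick. Origin: centre of the underside, z up.
- tube_rack: Bystander: loose low green rack of small sample tubes, 75 by 210 mm and about 44 mm high, to the left of the work. Leave it alone. Origin: centre of the underside.
- tip_box: Bystander: loose box of pipette tips, grey with a clear lid, 84 by 122 by 67 mm, to the right of the work. Leave it alone. Origin: centre of the underside.

How it is judged:
At the end, for the whole second after the job is handed in: The capped bottles stand upright (within 7 degrees) on the bottle tray's floor, one in each bay, either way round; open bottle and beaker stand upright on the wash-up basin's floor; the tube is in the pail, its foot below the rim. All at rest (under 20 mm/s) ((((x of bottle_large in the frame of bottle_tray between -0.05 and 0.05 m and y of bottle_large in the frame of bottle_tray between 0.02 and 0.09 m and z of bottle_large in the frame of bottle_tray between 0 and 0.01 m and angle between bottle_large's own z axis and vertical below 0.12 rad) and (x of bottle_small in the frame of bottle_tray between -0.055 and 0.055 m and y of bottle_small in the frame of bottle_tray between -0.09 and -0.02 m and z of bottle_small in the frame of bottle_tray between 0 and 0.01 m and angle between bottle_small's own z axis and vertical below 0.12 rad)) or ((x of bottle_large in the frame of bottle_tray between -0.05 and 0.05 m and y of bottle_large in the frame of bottle_tray between -0.09 and -0.02 m and z of bottle_large in the frame of bottle_tray between 0 and 0.01 m and angle between bottle_large's own z axis and vertical below 0.12 rad) and (x of bottle_small in the frame of bottle_tray between -0.055 and 0.055 m and y of bottle_small in the frame of bottle_tray between 0.02 and 0.09 m and z of bottle_small in the frame of bottle_tray between 0 and 0.01 m and angle between bottle_small's own z axis and vertical below 0.12 rad))) and x of bottle_open in the frame of wash_basin between -0.06 and 0.06 m and y of bottle_open in the frame of wash_basin between -0.095 and 0.095 m and z of bottle_open in the frame of wash_basin between 0 and 0.012 m and angle between each of bottle_open, beaker's own z axis and vertical below 0.12 rad and x of beaker in the frame of wash_basin between -0.065 and 0.065 m and y of beaker in the frame of wash_basin between -0.1 and 0.1 m and z of beaker in the frame of wash_basin between 0 and 0.012 m and horizontal distance between tube and waste_pail below 0.066 m and z of tube in the frame of waste_pail between 0 and 0.125 m and linear speed of each of bottle_large, bottle_small, bottle_open, beaker, tube below 0.02 m/s); the robot touches nothing.
It fails at once if a bottle or the beaker is tipped more than about 35 degrees (angle between any of bottle_large, bottle_small, bottle_open, beaker's own z axis and vertical above 0.6 rad).
It fails at once if a bottle or the beaker is dropped or thrown (let go and moving faster than 0.6 m/s, a fall of about 2 cm) ((contact force between the fingers and bottle_large below 0.1 N and linear speed of bottle_large above 0.6 m/s) or (contact force between the fingers and bottle_small below 0.1 N and linear speed of bottle_small above 0.6 m/s) or (contact force between the fingers and bottle_open below 0.1 N and linear speed of bottle_open above 0.6 m/s) or (contact force between the fingers and beaker below 0.1 N and linear speed of beaker above 0.6 m/s)).
It fails at once if the tube rack or the tip box is pushed more than 15 mm (distance of any of tube_rack, tip_box from where it was at the start of the episode above 0.015 m).
It also fails if it takes over 128 s, if anything falls off the work surface, if the arm or the gripper's body presses on something with over 40 N, if the wrist force passes 120 N, or if a joint passes its speed limit or range.

## Working session

There is one attempt and no reset: what is moved stays moved. The work goes in short steps, Python scripts to look and compute and a tool call to move; the robot and the scene stay as the last step left them, time stands still between calls to the robot, and variables do not carry over. Pictures are saved under pics/ and viewed, and the job is handed in when it is done.

Besides the shell and the picture viewer there is one more tool, called as name(argument=value, ...), one argument or row to a line, values as JSON. carry_out: Moves the arm, as the interface text tells. Its arguments: {"type":"object","properties":{"commands":{"type":"array"},"gripper":{"type":"number"},"grip_force":{"type":"number"}},"required":["commands"]}

```bash
mkdir -p pics; python3 - <<'E'
from plant import arm, imaging
import cv2
print(arm.observe())
for n in ("scene","top"):
    d=imaging.read_camera(n); cv2.imwrite(f"pics/{n}0.png",d["frame"][:,:,::-1]); print(n,d["K"],d["R"],d["t"], -d["R"].T@d["t"])
E
```

```text
{'clock': 0.0, 'joint_pos': array([ 1.20536024e+00,  4.91545414e-01,  1.55943833e+00, -2.83579952e-05,
        1.09170729e+00, -1.05602102e-01]), 'qvel': array([ 0.0020019 ,  0.00038941,  0.00066215, -0.00259933,  0.00127916,
       -0.00016157]), 'effort': array([ 1.20419278e-03, -6.18460536e+01, -2.61604947e+01, -1.15380703e-04,
        3.95432697e-03, -3.66916345e-05]), 'tool_pos': array([0.16046635, 0.60377518, 0.19264038]), 'ee_rot': array([-1.15920993e-04,  1.29545325e-01,  9.91573349e-01, -5.36966193e-04]), 'wrist_force': array([-0.18794176,  0.23850702,  0.42724868]), 'torque': array([ 0.01280014, -0.01424866,  0.0324709 ]), 'grip_width': 0.08541405828781946}
scene [[517.79321151   0.         273.28802297]
 [  0.         517.79321151 211.34795264]
 [  0.           0.           1.        ]] [[ 0.68179979  0.73153694 -0.00165787]
 [ 0.43850868 -0.41050639 -0.79949649]
 [-0.58554178  0.54436955 -0.60066847]] [-0.34868103 -0.21309015  1.97060362] [ 1.48504329 -0.90513843  1.01273657]
top [[403.80873424   0.         278.66578843]
 [  0.         403.80873424 212.17319286]
 [  0.           0.           1.        ]] [[ 1.34991506e-03 -9.99928360e-01 -1.18934034e-02]
 [-9.97167381e-01 -4.51583931e-04 -7.52130953e-02]
 [ 7.52023362e-02  1.19612452e-02 -9.97096554e-01]] [-0.01856153  0.50435725  1.13126904] [ 0.41787958 -0.03186383  1.16569797]
```

View pics/scene0.png

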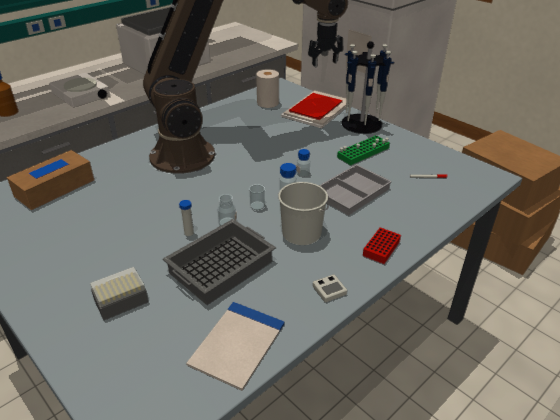

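View pics/top0.png

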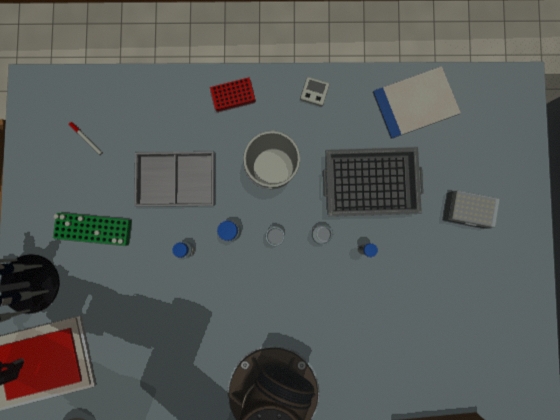

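```bash
cat > h.py <<'E'
import numpy as np, cv2
from plant import arm, imaging
from scipy.spatial.transform import Rotation as Ro
def ray(d,u,v,z):
    r=d["R"].T@np.linalg.inv(d["K"])@np.array([u,v,1.]); c=-d["R"].T@d["t"]
    return c+r*(z-c[2])/r[2]
def proj(d,X):
    p=d["K"]@(d["R"]@np.array(X,float)+d["t"]); return p[:2]/p[2]
def blobs(d,lo,hi,amin=30):
    h=cv2.cvtColor(d["frame"],cv2.COLOR_RGB2HSV); m=cv2.inRange(h,lo,hi)
    n,l,s,c=cv2.connectedComponentsWithStats(m)
    return [(c[i].round(1),s[i]) for i in range(1,n) if s[i][4]>=amin]
def crop(name,d,x0,y0,x1,y1,k):
    cv2.imwrite(name,cv2.resize(d["frame"][y0:y1,x0:x1,::-1],None,fx=k,fy=k,interpolation=cv2.INTER_CUBIC))
E
python3 - <<'E'
from h import *
for n in ("top","scene"):
    d=imaging.read_camera(n)
    for c,s in blobs(d,(105,150,70),(125,255,255)): print(n,c,s)
    if n=="top":
        crop("pics/t1.png",d,160,205,400,270,3); crop("pics/t2.png",d,120,120,440,225,2)
        # body
    else: crop("pics/s1.png",d,170,140,330,250,5)
E
```

```text
top [386.7 112.6] [374  89  26  48 457]
top [227.  230.1] [218 221  19  19 290]
top [179.6 249.5] [173 243  14  14 161]
top [370.1 249.7] [364 244  13  13 133]
scene [303.4 154.1] [298 149  11  11  99]
scene [ 48.1 168.4] [ 30 160  38  18 253]
scene [287.6 169.8] [280 163  16  15 194]
scene [184.9 204.2] [179 200  12  10  90]
scene [256.1 315.3] [228 302  56  28 475]
```

View pics/t1.png

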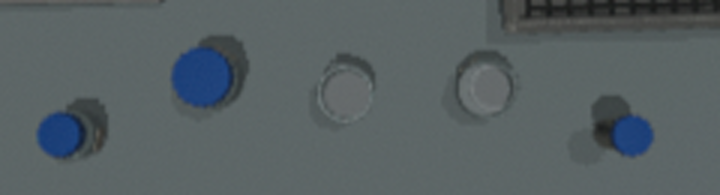

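View pics/t2.png

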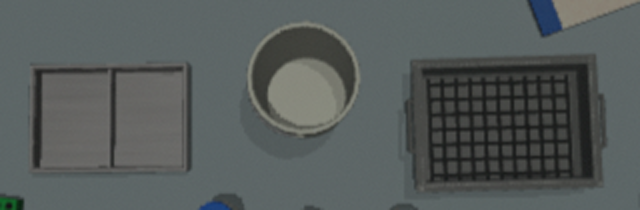

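View pics/s1.png

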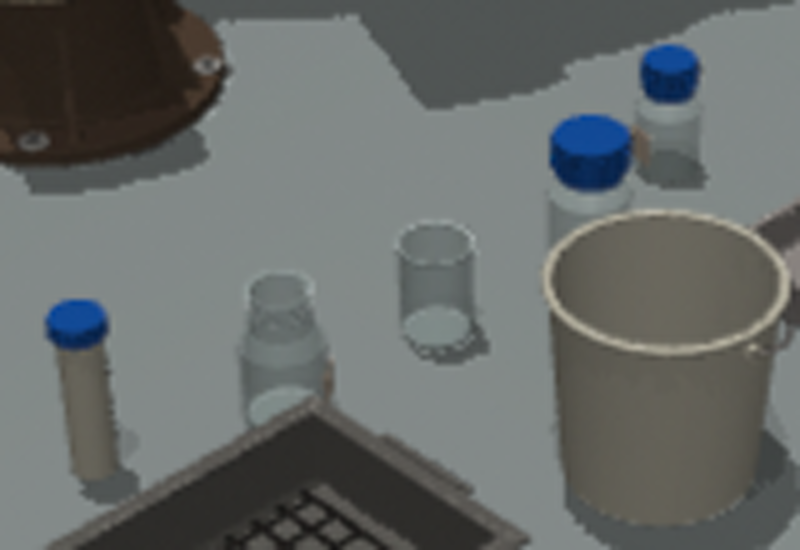

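```bash
python3 - <<'E'
from h import *
T=imaging.read_camera("top");S=imaging.read_camera("scene")
def tri(a,b):
    P=[d["K"]@np.c_[d["R"],d["t"]] for d in (T,S)]
    X=cv2.triangulatePoints(P[0],P[1],np.array(a,float).reshape(2,1),np.array(b,float).reshape(2,1)).ravel();return (X[:3]/X[3]).round(4)
print("beaker",ray(T,275.2,235.9,.07),tri((275.2,235.9),(257.3,188.6)),ray(S,257.3,188.6,.07))
print("open",ray(T,322.8,234.2,.1),tri((322.8,234.2),(226.1,198.3)),ray(S,226.1,198.3,.1))
for n,c,z,k in (("large",(227,230.1),.105,(287.6,169.8)),("small",(179.6,249.5),.09,(303.4,154.1)),("tube",(370.1,249.7),.116,(184.9,204.2))):
    print(n,ray(T,*c,z),ray(S,*k,z-.008),tri(c,k))
f=lambda p:(120+p[0]/2,120+p[1]/2)
for n,z,ps in (("tray",.03,[(32,65),(188,64),(30,171),(189,172)]),("basin",.055,[(412,58),(596,55),(416,188),(602,188)]),("pail",.14,[(304,78.5),(249,78),(359,78)])):
    q=np.array([ray(T,*f(p),z) for p in ps]);print(n,q.round(3).tolist(),q.mean(0).round(4))
print("rack",ray(T,92,229,.044),"tip",ray(T,473,209,.067))
E
```

```text
beaker [ 0.4360421 -0.0094153  0.07     ] [ 0.4388 -0.0061  0.0688] [ 0.44167152 -0.00520827  0.07      ]
open [ 0.44015748 -0.13535132  0.1       ] [ 0.4418 -0.134   0.0945] [ 0.44907869 -0.13759766  0.1       ]
large [0.45054326 0.11666604 0.105     ] [0.45782616 0.11464777 0.097     ] [0.4518 0.1195 0.092 ]
small [0.3992869  0.24452575 0.09      ] [0.40534637 0.24344776 0.082     ] [0.3997 0.2485 0.0774]
tube [ 0.39998712 -0.25550165  0.116     ] [ 0.3981912  -0.25245237  0.108     ] [ 0.4009 -0.2553  0.111 ]
tray [[0.675, 0.391, 0.03], [0.676, 0.167, 0.03], [0.522, 0.389, 0.03], [0.521, 0.163, 0.03]] [0.5985 0.2775 0.03  ]
basin [[0.678, -0.15, 0.055], [0.682, -0.406, 0.055], [0.497, -0.154, 0.055], [0.497, -0.409, 0.055]] [ 0.5885 -0.28    0.055 ]
pail [[0.632, -0.002, 0.14], [0.633, 0.069, 0.14], [0.632, -0.073, 0.14]] [ 0.6322 -0.0022  0.14  ]
rack [0.45512107 0.50283049 0.044     ] tip [ 0.50962277 -0.5462853   0.067     ]
```

```bash
cat >> h.py <<'E'
def go(x,y,z,tilt=True):
    s=arm.observe(); q=s["ee_rot"]; R=Ro.from_quat([q[1],q[2],q[3],q[0]]).as_matrix()
    d=R.T@(np.array([x,y,z])-s["tool_pos"]) *100
    print("t",round(s["clock"],2),"pos",s["tool_pos"].round(4),"shift cm",d.round(2),"tool x yaw",np.degrees(np.arctan2(R[1,0],R[0,0])).round(1),"j6",s["joint_pos"][5].round(2),"w",s["grip_width"].round(4),"F",s["wrist_force"].round(1))
E
python3 -c "
from h import *
go(.399,.2445,.19)"
```

```text
Traceback (most recent call last):
  File "h.py", line 18, in go
    print("t",round(s["clock"],2),"pos",s["tool_pos"].round(4),"shift cm",d.round(2),"tool x yaw",np.degrees(np.arctan2(R[1,0],R[0,0])).round(1),"j6",s["joint_pos"][5].round(2),"w",s["grip_width"].round(4),"F",s["wrist_force"].round(1))
                                                                                                                                                                                     ^^^^^^^^^^^^^^^^^^^^^
AttributeError: 'float' object has no attribute 'round'
```

carry_out(
  commands=[
    [[0,0,0,-5],[0,0,0,-5],[0,0,0,-5],[0,0,0,0]],
  ],
  gripper=1,
  grip_force=30,
)

```text
clock: 0.63
tool_pos: [0.1605, 0.604, 0.1932]
ee_rot: [-0.0, -0.003, 1.0, -0.0]
wrist_force: [-0.2, 0.3, -0.1]
grip_width: 0.0851
```

```bash
python3 -c "
from h import *
go(.399,.2445,.19)"
```

```text
Traceback (most recent call last):
  File "h.py", line 18, in go
    print("t",round(s["clock"],2),"pos",s["tool_pos"].round(4),"shift cm",d.round(2),"tool x yaw",np.degrees(np.arctan2(R[1,0],R[0,0])).round(1),"j6",s["joint_pos"][5].round(2),"w",s["grip_width"].round(4),"F",s["wrist_force"].round(1))
                                                                                                                                                                                     ^^^^^^^^^^^^^^^^^^^^^
AttributeError: 'float' object has no attribute 'round'
```

carry_out(
  commands=[
    [[-1.5,-2.5,0,0],[-2.2,-3.3,0,0],[-2.2,-3.3,0,0],[-2.2,-3.3,0,0],[-2.2,-3.3,0,0],[-2.2,-3.3,0,0],[-2.2,-3.3,0,0],[-2.2,-3.3,0,0],[-2.2,-3.3,0,0],[-2.2,-3.3,0,0]],
  ],
)

```text
clock: 1.47
tool_pos: [0.3749, 0.2808, 0.1935]
ee_rot: [0.0, 0.001, 1.0, 0.0]
wrist_force: [0.8, 0.8, 1.4]
grip_width: 0.0855
```

```bash
sed -i 's/s\["grip_width"\].round(4)/round(float(s["grip_width"]),4)/' h.py; python3 -c "
from h import *
go(.399,.2445,.11)"
```

```text
t 1.47 pos [0.3749 0.2808 0.1935] shift cm [-2.41 -3.63  8.35] tool x yaw 179.9 j6 -1.07 w 0.0855 F [0.8 0.8 1.4]
```

carry_out(
  commands=[
    [[-0.8,-1.2,0,0],[-0.8,-1.2,0,0],[-0.8,-1.2,0,0],[0,0,2.5,0],[0,0,3,0],[0,0,2.5,0],[0,0,0,0]],
  ],
)

```text
clock: 2.05
tool_pos: [0.3965, 0.2456, 0.1099]
ee_rot: [-0.003, 0.001, 1.0, -0.001]
wrist_force: [0.3, 0.4, -0.0]
grip_width: 0.0856
```

```bash
python3 -c "
from h import *
go(.399,.2445,.057)
d=imaging.read_camera('scene');crop('pics/a1.png',d,220,60,380,200,5)"
```

```text
t 2.05 pos [0.3965 0.2456 0.1099] shift cm [-0.27 -0.09  5.29] tool x yaw 179.9 j6 -1.16 w 0.0856 F [ 0.3  0.4 -0. ]
```

View pics/a1.png

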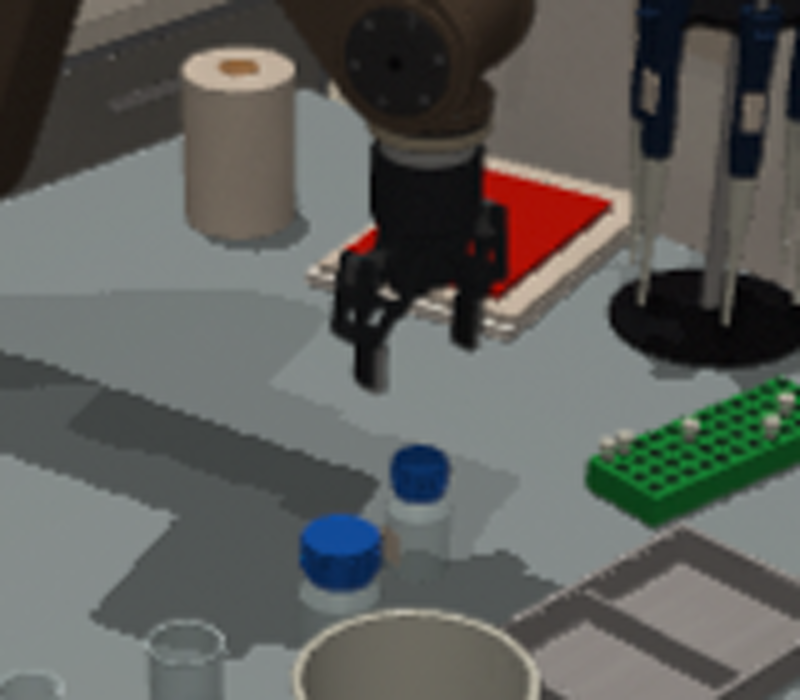

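```bash
python3 -c "
from h import *
d=imaging.read_camera('scene')
for p in [(.399,.2445,.09),(.399,.2445,.079),(.3965,.2456,.123),(.3965,.2456,.11)]: q=proj(d,p);print(p,(q-[220,60])*5)
t=imaging.read_camera('top');crop('pics/a2.png',t,120,190,280,290,5)
for p in [(.399,.2445,.09),(.3965,.2456,.123)]: q=proj(t,p);print(p,(q-[120,190])*5)
"
```

```text
(0.399, 0.2445, 0.09) [411.95264034 456.71702671]
(0.399, 0.2445, 0.079) [411.45103282 470.29689823]
(0.3965, 0.2456, 0.123) [412.01547865 413.54108799]
(0.3965, 0.2456, 0.11) [411.41696317 429.92384037]
(0.399, 0.2445, 0.09) [298.03757364 298.0414148 ]
(0.3965, 0.2456, 0.123) [279.40482408 304.00710534]
```

View pics/a2.png

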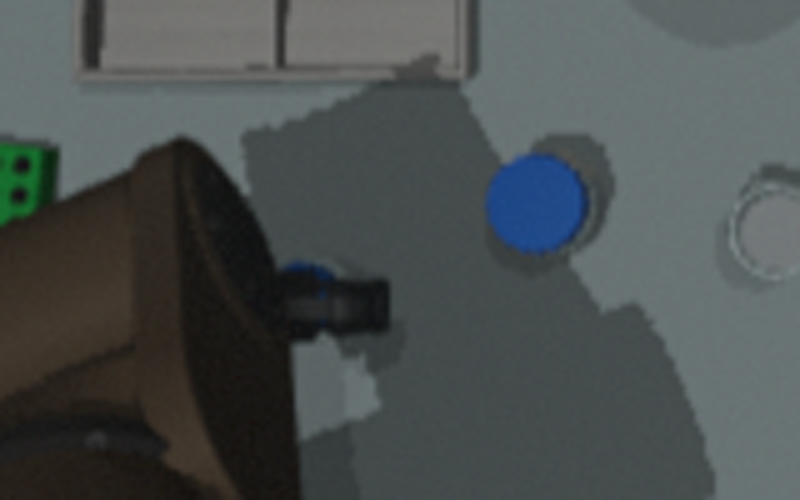

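carry_out(
  commands=[
    [[-0.25,-0.1,1,0],[0,0,1.5,0],[0,0,1.5,0],[0,0,0,0]],
  ],
)

```text
clock: 2.53
tool_pos: [0.4004, 0.2453, 0.072]
ee_rot: [-0.001, -0.001, 1.0, -0.0]
wrist_force: [-0.2, 0.0, -0.2]
grip_width: 0.0852
```

```bash
python3 -c "
from h import *
go(.399,.2445,.057)
d=imaging.read_camera('scene');crop('pics/a3.png',d,270,100,350,180,8)
s=arm.observe()['tool_pos']
for y in(-.043,.043):
  for z in (0,.013): q=proj(d,s+[0,y,z]);print(y,z,(q-[270,100])*8)"
```

```text
t 2.53 pos [0.4004 0.2453 0.072 ] shift cm [ 0.14 -0.08  1.5 ] tool x yaw -179.9 j6 -1.16 w 0.0852 F [-0.2  0.  -0.2]
-0.043 0 [193.03448226 479.63116717]
-0.043 0.013 [193.71024973 453.85033298]
0.043 0 [329.74656229 410.95503294]
0.043 0.013 [330.98491806 385.53843684]
```

View pics/a3.png

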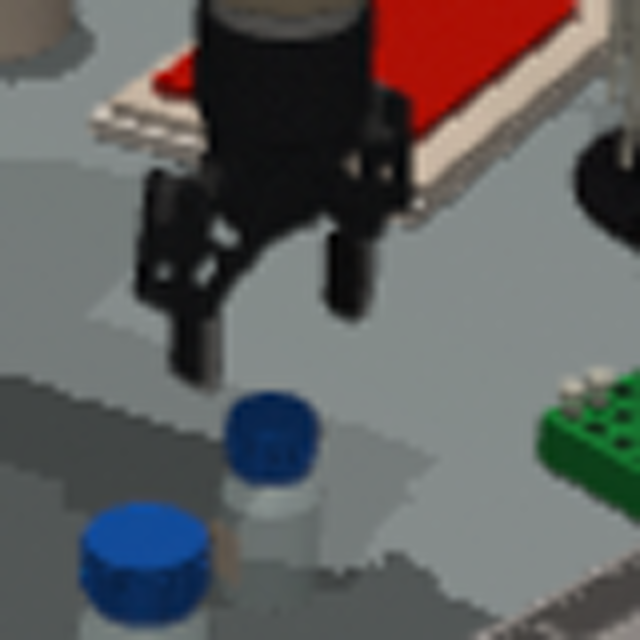

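```bash
python3 -c "
from h import *
T=imaging.read_camera('top');S=imaging.read_camera('scene')
def tri(a,b):
    P=[d['K']@np.c_[d['R'],d['t']] for d in (T,S)]
    X=cv2.triangulatePoints(P[0],P[1],np.array(a,float).reshape(2,1),np.array(b,float).reshape(2,1)).ravel();return (X[:3]/X[3]).round(4)
print(tri((196,251.4),(294.8,137)))
for z in (.123,.14,.16): print(ray(T,196,251.4,z),ray(S,294.8,137,z))
crop('pics/a4.png',T,150,200,250,290,8)
print((proj(T,(.399,.2445,.09))-[150,200])*8, T['t'],S['t'])
"
```

```text
[0.4028 0.1919 0.1671]
[0.39504679 0.19355957 0.123     ] [0.34952056 0.25514764 0.123     ]
[0.39541906 0.1898843  0.14      ] [0.37121675 0.23297831 0.14      ]
[0.39585701 0.18556045 0.16      ] [0.39674167 0.20689675 0.16      ]
[236.86011782 396.86626368] [-0.01856153  0.50435725  1.13126904] [-0.34868103 -0.21309015  1.97060362]
```

View pics/a4.png

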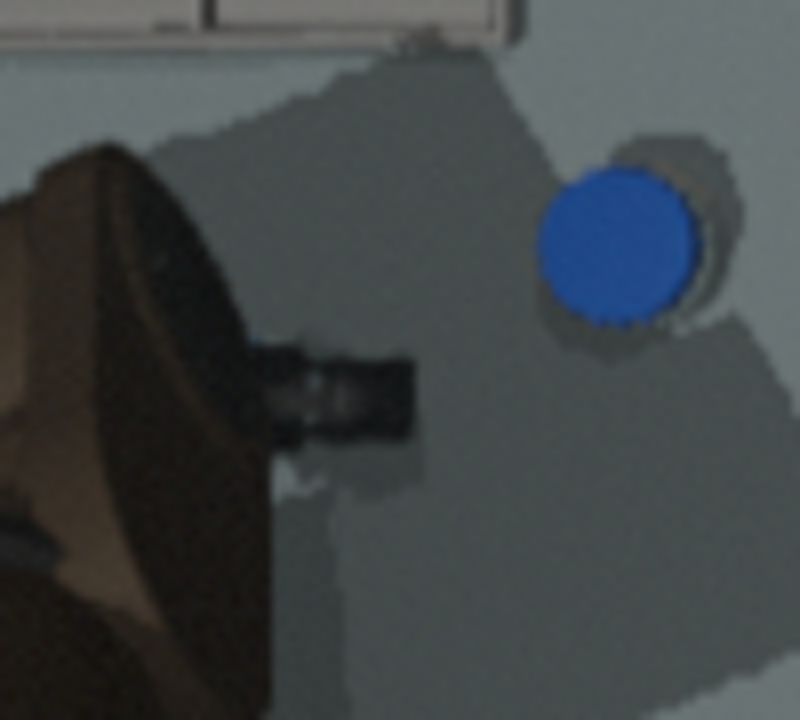

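carry_out(
  commands=[
    [[0.1,-0.1,1,0],[0,0,0.5,0],[0,0,0,0]],
  ],
)

```text
clock: 2.93
tool_pos: [0.3998, 0.2445, 0.0582]
ee_rot: [-0.0, -0.001, 1.0, 0.0]
wrist_force: [1.5, -0.0, 0.1]
grip_width: 0.0852
```

```bash
python3 -c "
from h import *
go(.399,.2445,.057)
d=imaging.read_camera('scene');crop('pics/a5.png',d,270,100,350,180,8)"
```

```text
t 2.93 pos [0.3998 0.2445 0.0582] shift cm [ 0.08 -0.    0.12] tool x yaw -179.9 j6 -1.16 w 0.0852 F [ 1.5 -0.   0.1]
```

View pics/a5.png

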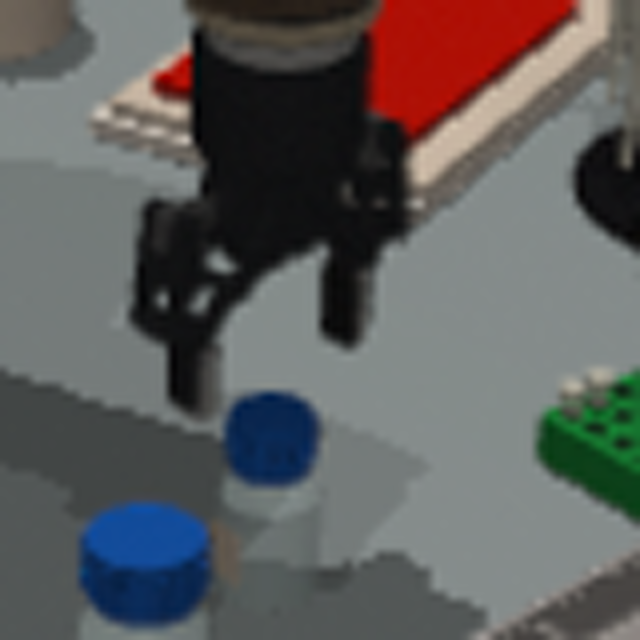

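carry_out(
  commands=[
    [[0,0,1,0],[0,0,1,0],[0,0,0,0]],
  ],
)

```text
clock: 3.23
tool_pos: [0.3995, 0.2444, 0.0376]
ee_rot: [-0.001, -0.001, 1.0, -0.0]
wrist_force: [0.2, -0.3, 0.2]
grip_width: 0.0859
```

```bash
python3 -c "
from h import *
go(.399,.2445,.057)
d=imaging.read_camera('scene');crop('pics/a6.png',d,270,100,350,180,8)
d=imaging.read_camera('top');crop('pics/a7.png',d,150,200,250,290,8)"
```

```text
t 3.23 pos [0.3995 0.2444 0.0376] shift cm [ 0.05  0.01 -1.93] tool x yaw -179.9 j6 -1.16 w 0.0859 F [ 0.2 -0.3  0.2]
```

View pics/a6.png

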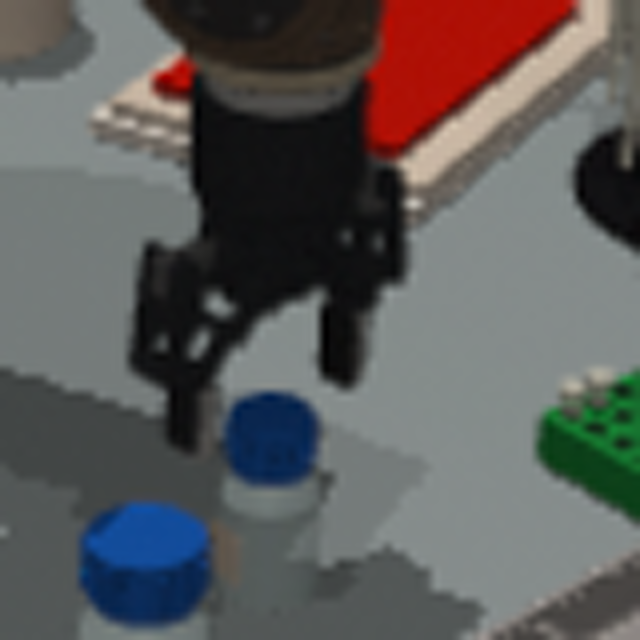

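View pics/a7.png

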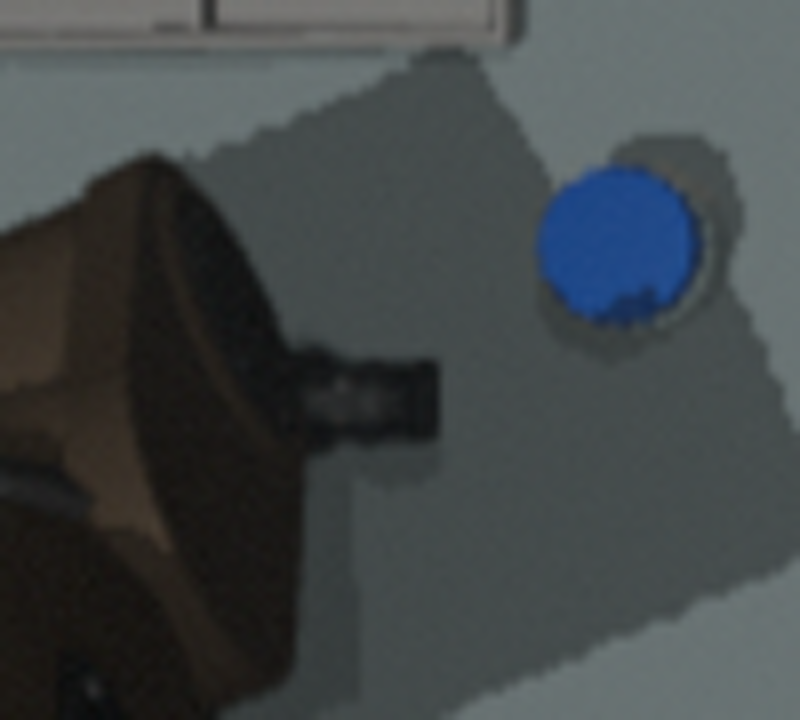

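carry_out(
  commands=[
    [[0,0,0.6,0],[0,0,0.6,0],[0,0,0,0]],
  ],
)

```text
clock: 3.58
tool_pos: [0.3995, 0.2444, 0.0255]
ee_rot: [-0.0, -0.001, 1.0, -0.0]
wrist_force: [-0.1, 1.4, -0.1]
grip_width: 0.0855
```

carry_out(
  commands=[
    [[0,0,0,0],[0,0,0,0],[0,0,0,0],[0,0,0,0],[0,0,0,0],[0,0,0,0]],
  ],
  gripper=0.3,
  grip_force=30,
)

```text
clock: 4.08
tool_pos: [0.4, 0.2447, 0.0265]
ee_rot: [0.0, -0.001, 1.0, 0.0]
wrist_force: [-0.6, 1.5, 3.5]
grip_width: 0.0382
```

```bash
python3 -c "
from h import *
go(.399,.2445,.057)
d=imaging.read_camera('scene');crop('pics/a8.png',d,270,100,350,180,8)"
```

```text
t 4.08 pos [0.4    0.2447 0.0265] shift cm [ 0.1  -0.02 -3.05] tool x yaw -179.9 j6 -1.17 w 0.0382 F [-0.6  1.5  3.5]
```

View pics/a8.png

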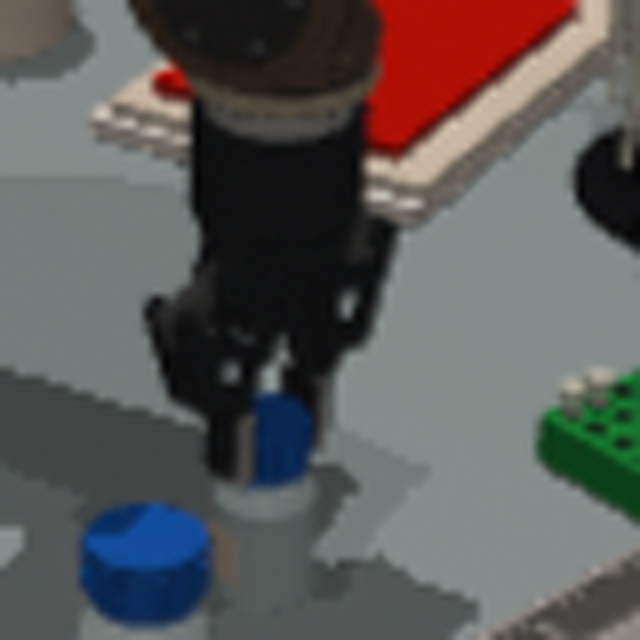

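carry_out(
  commands=[
    [[0,0,0,0],[0,0,0,0],[0,0,-0.7,0],[0,0,-1.5,0],[0,0,-2,0],[0,0,-2,0],[0,0,-0.8,0],[0,0,0,0]],
  ],
  gripper=0.2,
  grip_force=45,
)

```text
clock: 4.8
tool_pos: [0.4003, 0.2448, 0.0977]
ee_rot: [0.001, -0.001, 1.0, 0.001]
wrist_force: [0.3, 1.1, -1.3]
grip_width: 0.0374
```

carry_out(
  commands=[
    [[-1,0.4,0,0],[-2.3,1,0,0],[-2.7,1.2,0,0],[-2.7,1.2,0,0],[-2.7,1.2,0,0],[-2.7,1.2,0,0],[-2.7,1.2,0,0],[-2,0.9,0,0],[-1,0.4,0,0],[0,0,0,0]],
  ],
)

```text
clock: 5.63
tool_pos: [0.5993, 0.3324, 0.0936]
ee_rot: [-0.001, -0.001, 1.0, -0.0]
wrist_force: [-0.5, -0.5, -1.7]
grip_width: 0.0378
```

```bash
python3 -c "
from h import *
go(.598,.332,.0305)
d=imaging.read_camera('scene');crop('pics/b1.png',d,270,60,410,220,5)
d=imaging.read_camera('top');crop('pics/b2.png',d,110,130,250,260,5)"
```

```text
t 5.63 pos [0.5993 0.3324 0.0936] shift cm [ 0.12 -0.04  6.31] tool x yaw -179.9 j6 -1.16 w 0.0378 F [-0.5 -0.5 -1.7]
```

View pics/b1.png

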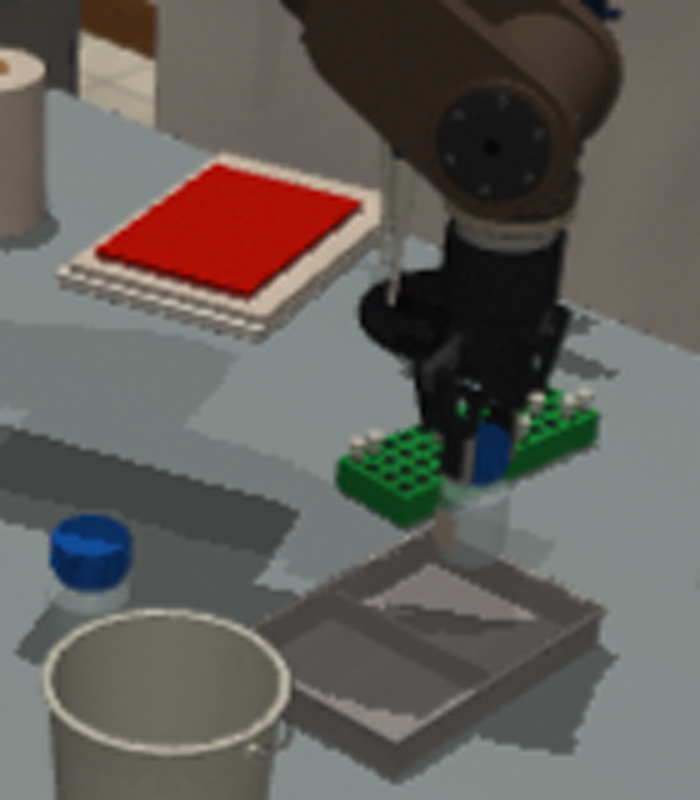

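View pics/b2.png

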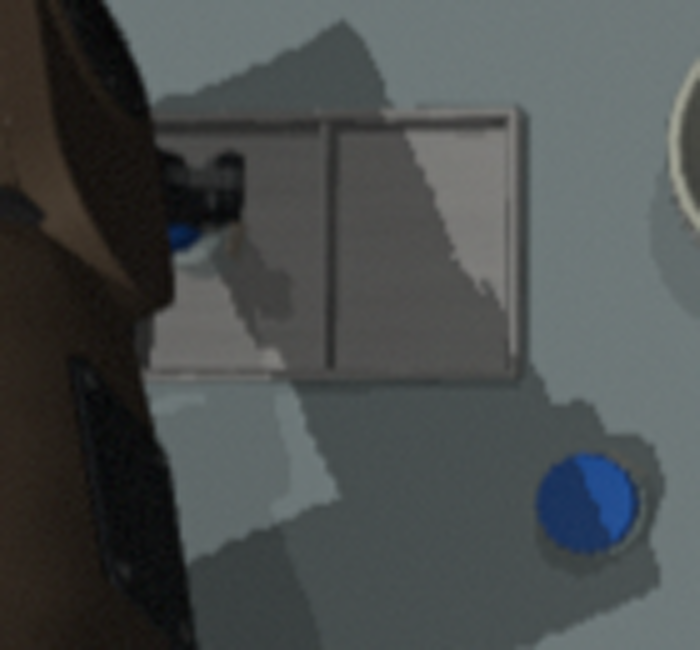

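```bash
python3 -c "
from h import *
d=imaging.read_camera('scene');t=imaging.read_camera('top')
for z in (.067,.157): print((proj(d,(.599,.332,z))-[270,60])*5,(proj(t,(.599,.332,z))-[110,130])*5)
print((proj(t,(.599,.332-.04,.13))-[110,130])*5)
"
```

```text
[461.2952271  550.43161809] [207.72997232 232.92013534]
[475.16312029 434.71781463] [149.90387616 203.9715463 ]
[244.87822129 213.12001923]
```

carry_out(
  commands=[
    [[0.1,0,1.5,0],[0,0,2,0],[0,0,1.2,0],[0,0,0.6,0],[0,0,0.4,0],[0,0,0.3,0],[0,0,0.2,0],[0,0,0,0],[0,0,0,0]],
  ],
)

```text
clock: 6.58
tool_pos: [0.5968, 0.3321, 0.0348]
ee_rot: [0.0, -0.001, 1.0, 0.0]
wrist_force: [-0.2, 0.5, -1.1]
grip_width: 0.0377
```

```bash
python3 -c "
from h import *
go(.598,.332,.0305)
d=imaging.read_camera('scene');crop('pics/b3.png',d,310,110,410,220,7)"
```

```text
t 6.58 pos [0.5968 0.3321 0.0348] shift cm [-0.12 -0.01  0.43] tool x yaw -179.9 j6 -1.16 w 0.0377 F [-0.2  0.5 -1.1]
```

View pics/b3.png

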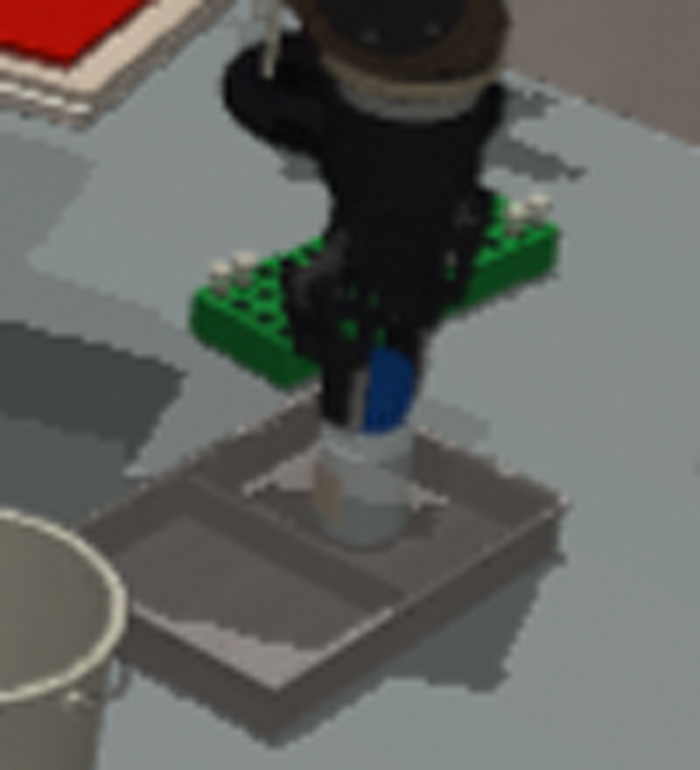

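carry_out(
  commands=[
    [[0,0,0.15,0],[0,0,0.15,0],[0,0,0,0],[0,0,0,0]],
  ],
)

```text
clock: 6.97
tool_pos: [0.5965, 0.3319, 0.0311]
ee_rot: [-0.0, -0.001, 1.0, 0.0]
wrist_force: [-0.4, 0.0, -1.8]
grip_width: 0.038
```

```bash
python3 -c "
from h import *
go(.598,.332,.0305)"
```

```text
t 6.97 pos [0.5965 0.3319 0.0311] shift cm [-0.15  0.01  0.06] tool x yaw -179.9 j6 -1.16 w 0.038 F [-0.4  0.  -1.8]
```

carry_out(
  commands=[
    [[0,0,0.1,0],[0,0,0.1,0],[0,0,0,0],[0,0,0,0]],
  ],
)

```text
clock: 7.3
tool_pos: [0.5973, 0.3322, 0.0305]
ee_rot: [0.001, -0.001, 1.0, 0.0]
wrist_force: [0.3, -1.1, 7.8]
grip_width: 0.0379
```

carry_out(
  commands=[
    [[0,0,0,0],[0,0,0,0],[0,0,0,0],[0,0,0,0],[0,0,0,0],[0,0,0,0]],
  ],
  gripper=1,
)

```text
clock: 7.8
tool_pos: [0.5965, 0.3319, 0.0291]
ee_rot: [-0.0, -0.001, 1.0, -0.0]
wrist_force: [-0.3, 0.1, 0.2]
grip_width: 0.0855
```

carry_out(
  commands=[
    [[0,0,-1.5,0],[0,0,-2,0],[0,0,-2.5,0],[0,0,-2.5,0],[0,0,-2.5,0],[0,0,0,0]],
  ],
)

```text
clock: 8.3
tool_pos: [0.5984, 0.3328, 0.1445]
ee_rot: [0.003, -0.001, 1.0, 0.002]
wrist_force: [0.2, -0.1, 1.2]
grip_width: 0.0853
```

```bash
python3 -c "
from h import *
go(.4505,.117,.118)
d=imaging.read_camera('scene');crop('pics/b4.png',d,270,60,410,220,5)"
```

```text
t 8.3 pos [0.5984 0.3328 0.1445] shift cm [ 14.85 -21.56   2.48] tool x yaw -179.9 j6 -1.16 w 0.0853 F [ 0.2 -0.1  1.2]
```

View pics/b4.png

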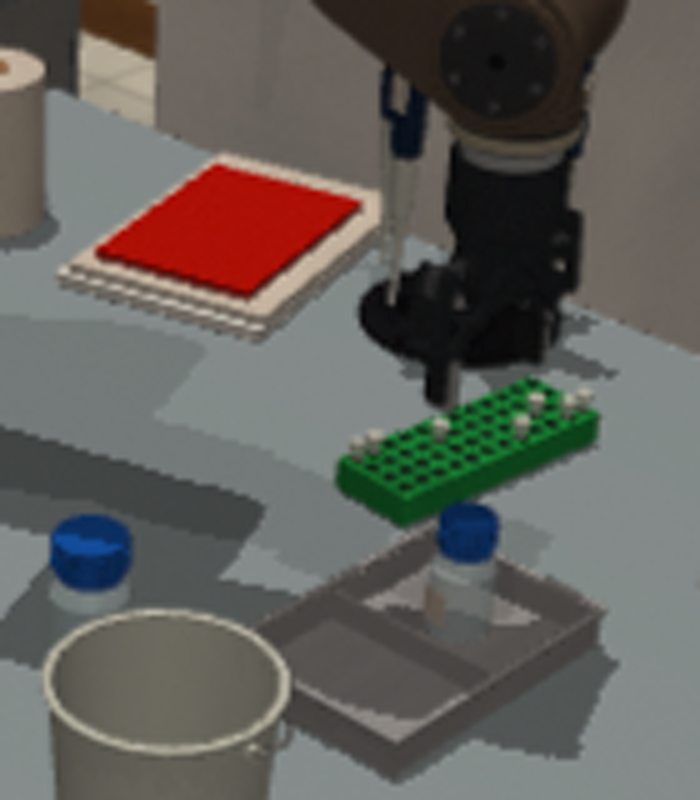

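carry_out(
  commands=[
    [[1,-1.5,0,0],[2,-3,0,0],[2.1,-3.1,0,0],[2.1,-3.1,0.4,0],[2.1,-3.1,0.4,0],[2.1,-3.1,0.5,0],[1.8,-2.7,0.5,0],[1.2,-1.7,0.4,0],[0.2,-0.4,0.4,0],[0,0,0,0]],
  ],
)

```text
clock: 9.18
tool_pos: [0.4503, 0.1138, 0.1123]
ee_rot: [-0.001, -0.0, 1.0, -0.0]
wrist_force: [-0.5, 0.9, -0.0]
grip_width: 0.0855
```

```bash
python3 -c "
from h import *
go(.452,.116,.037)"
```

```text
t 9.18 pos [0.4503 0.1138 0.1123] shift cm [-0.18  0.22  7.53] tool x yaw -180.0 j6 -1.47 w 0.0855 F [-0.5  0.9 -0. ]
```

carry_out(
  commands=[
    [[-0.1,0.2,2,0],[0,0,2,0],[0,0,2,0],[0,0,1.2,0],[0,0,0.3,0],[0,0,0,0]],
  ],
)

```text
clock: 9.68
tool_pos: [0.4522, 0.1173, 0.0373]
ee_rot: [-0.001, -0.001, 1.0, -0.0]
wrist_force: [-0.2, -0.7, -0.3]
grip_width: 0.0857
```

```bash
python3 -c "
from h import *
go(.452,.116,.037)
d=imaging.read_camera('scene');crop('pics/c1.png',d,240,100,340,200,7)"
```

```text
t 9.68 pos [0.4522 0.1173 0.0373] shift cm [ 0.02 -0.13  0.03] tool x yaw -179.8 j6 -1.46 w 0.0857 F [-0.2 -0.7 -0.3]
```

View pics/c1.png

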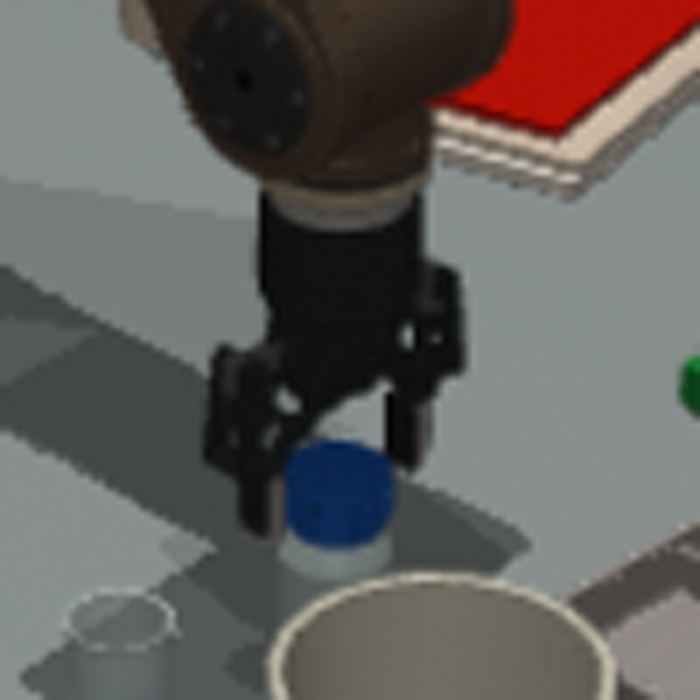

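carry_out(
  commands=[
    [[0,0,0.5,0],[0,0,0,0],[0,0,0,0],[0,0,0,0],[0,0,0,0],[0,0,0,0],[0,0,0,0]],
  ],
  gripper=0.4,
  grip_force=50,
)

```text
clock: 10.32
tool_pos: [0.4525, 0.1168, 0.0338]
ee_rot: [0.001, -0.001, 1.0, 0.0]
wrist_force: [-0.1, 1.9, 5.3]
grip_width: 0.0509
```

```bash
python3 -c "
from h import *
go(.452,.116,.037)
d=imaging.read_camera('scene');crop('pics/c2.png',d,240,100,340,200,7)"
```

```text
t 10.32 pos [0.4525 0.1168 0.0338] shift cm [ 0.05 -0.08 -0.32] tool x yaw -179.9 j6 -1.46 w 0.0509 F [-0.1  1.9  5.3]
```

View pics/c2.png

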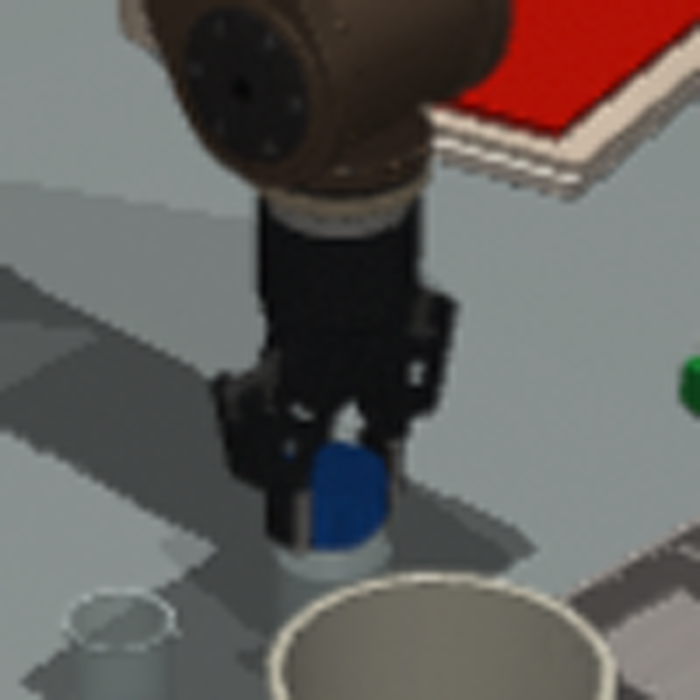

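carry_out(
  commands=[
    [[0,0,-0.7,0],[0,0,-1.5,0],[0,0,-2,0],[0,0,-2,0],[0,0,-0.8,0],[0,0,0,0]],
  ],
)

```text
clock: 10.87
tool_pos: [0.4527, 0.1167, 0.1048]
ee_rot: [0.002, -0.001, 1.0, 0.0]
wrist_force: [0.3, 0.2, -2.9]
grip_width: 0.0509
```

carry_out(
  commands=[
    [[-0.7,0.5,0,0],[-1.7,1.3,0,0],[-2.1,1.6,0,0],[-2.1,1.6,0,0],[-2.1,1.6,0,0],[-2.1,1.6,0,0],[-2.1,1.5,0,0],[-1.1,0.7,0,0],[-0.5,0.3,0,0],[0,0,0,0]],
  ],
)

```text
clock: 11.7
tool_pos: [0.5969, 0.2244, 0.1013]
ee_rot: [-0.001, -0.001, 1.0, -0.0]
wrist_force: [-0.4, -0.3, -2.6]
grip_width: 0.0508
```

```bash
python3 -c "
from h import *
go(.598,.224,.037)
d=imaging.read_camera('scene');crop('pics/c3.png',d,270,60,410,220,5)"
```

```text
t 11.7 pos [0.5969 0.2244 0.1013] shift cm [-0.12 -0.04  6.43] tool x yaw -179.9 j6 -1.32 w 0.0508 F [-0.4 -0.3 -2.6]
```

View pics/c3.png

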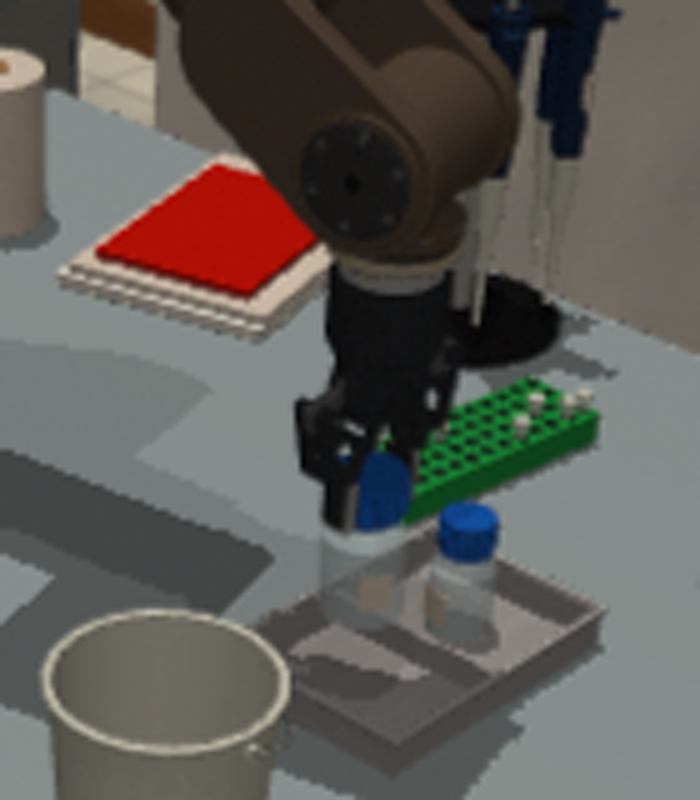

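carry_out(
  commands=[
    [[0,-0.2,1.5,0],[0,0,2,0],[0,0,1.2,0],[0,0,0.6,0],[0,0,0.4,0],[0,0,0.3,0],[0,0,0.2,0],[0,0,0,0],[0,0,0,0]],
  ],
)

```text
clock: 12.5
tool_pos: [0.597, 0.222, 0.0417]
ee_rot: [0.0, -0.001, 1.0, 0.0]
wrist_force: [0.6, 0.0, -1.2]
grip_width: 0.051
```

carry_out(
  commands=[
    [[0,0,0.1,0],[0,0,0.1,0],[0,0,0,0],[0,0,0,0]],
  ],
)

```text
clock: 12.83
tool_pos: [0.5968, 0.2219, 0.0392]
ee_rot: [0.0, -0.001, 1.0, 0.0]
wrist_force: [-0.4, -0.5, -2.2]
grip_width: 0.051
```

carry_out(
  commands=[
    [[0,0,0.1,0],[0,0,0,0],[0,0,0.1,0],[0,0,0,0],[0,0,0,0]],
  ],
)

```text
clock: 13.25
tool_pos: [0.5972, 0.222, 0.0378]
ee_rot: [0.001, -0.001, 1.0, 0.0]
wrist_force: [-0.7, 0.6, 5.9]
grip_width: 0.0511
```

Contact. Release.

carry_out(
  commands=[
    [[0,0,0,0],[0,0,0,0],[0,0,0,0],[0,0,0,0],[0,0,0,0],[0,0,0,0]],
  ],
  gripper=1,
)

```text
clock: 13.75
tool_pos: [0.5968, 0.2219, 0.0371]
ee_rot: [-0.0, -0.001, 1.0, 0.0]
wrist_force: [0.0, -0.1, -0.9]
grip_width: 0.0853
```

carry_out(
  commands=[
    [[0,0,-1.5,0],[0,0,-2,0],[0,0,-2.5,0],[0,0,-3,0],[0,0,-3.5,0],[0,0,-3.5,0],[0,0,-3,0],[0,0,0,0]],
  ],
)

```text
clock: 14.42
tool_pos: [0.5987, 0.2225, 0.2338]
ee_rot: [0.005, -0.001, 1.0, 0.001]
wrist_force: [0.2, 0.2, 0.8]
grip_width: 0.0852
```

```bash
python3 -c "
from h import *
go(.441,-.135,.12)
d=imaging.read_camera('scene');crop('pics/c4.png',d,160,60,400,240,3)"
```

```text
t 14.42 pos [0.5987 0.2225 0.2338] shift cm [ 15.95 -35.74  11.14] tool x yaw -179.9 j6 -1.32 w 0.0852 F [0.2 0.2 0.8]
```

View pics/c4.png

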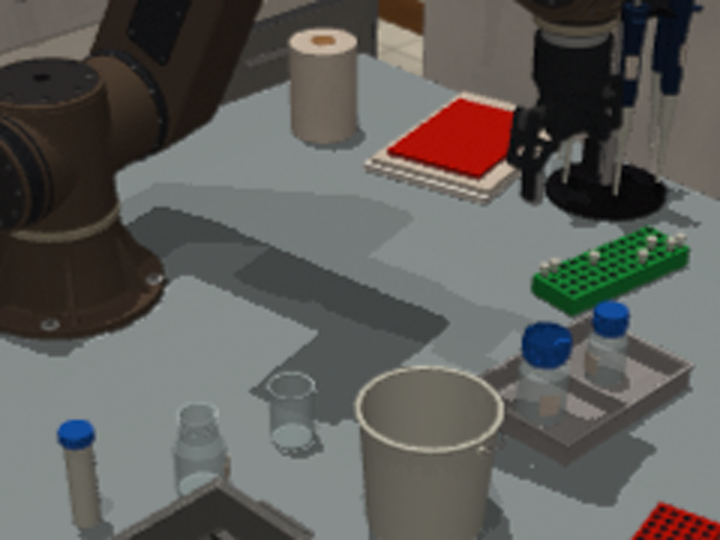

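carry_out(
  commands=[
    [[0.8,-1.7,0,0],[1.5,-3.3,0,0],[1.6,-3.6,0.5,0],[1.6,-3.6,1,0],[1.6,-3.6,1,0],[1.6,-3.6,1,0],[1.6,-3.6,1,0],[1.6,-3.6,1,0],[1.6,-3.6,1,0],[1.2,-2.7,1,0]],
  ],
)

```text
clock: 15.3
tool_pos: [0.4484, -0.1091, 0.1508]
ee_rot: [-0.001, -0.001, 1.0, 0.0]
wrist_force: [0.2, -0.1, -0.2]
grip_width: 0.0853
```

carry_out(
  commands=[
    [[0.8,-2,1,0],[0.4,-0.9,1,0],[0,0,1,0],[0,0,0,0]],
  ],
)

```text
clock: 15.63
tool_pos: [0.4369, -0.1365, 0.1199]
ee_rot: [-0.002, -0.0, 1.0, 0.001]
wrist_force: [-0.2, -0.1, -0.4]
grip_width: 0.0858
```

```bash
python3 -c "
from h import *
go(.441,-.135,.037)"
```

```text
t 15.63 pos [ 0.4369 -0.1365  0.1199] shift cm [-0.44  0.13  8.29] tool x yaw -180.0 j6 -2.02 w 0.0858 F [-0.2 -0.1 -0.4]
```

carry_out(
  commands=[
    [[-0.2,0.1,2,0],[-0.2,0,2,0],[0,0,2,0],[0,0,1.2,0],[0,0,0.8,0],[0,0,0,0]],
  ],
)

```text
clock: 16.13
tool_pos: [0.4419, -0.1347, 0.0409]
ee_rot: [-0.001, -0.001, 1.0, 0.001]
wrist_force: [-0.6, 0.5, -0.7]
grip_width: 0.0857
```

```bash
python3 -c "
from h import *
go(.441,-.135,.037)
d=imaging.read_camera('scene');crop('pics/d1.png',d,180,130,280,230,7)
d=imaging.read_camera('top');crop('pics/d2.png',d,260,190,360,290,7)"
```

```text
t 16.13 pos [ 0.4419 -0.1347  0.0409] shift cm [ 0.09 -0.03  0.39] tool x yaw -179.9 j6 -2.01 w 0.0857 F [-0.6  0.5 -0.7]
```

View pics/d1.png

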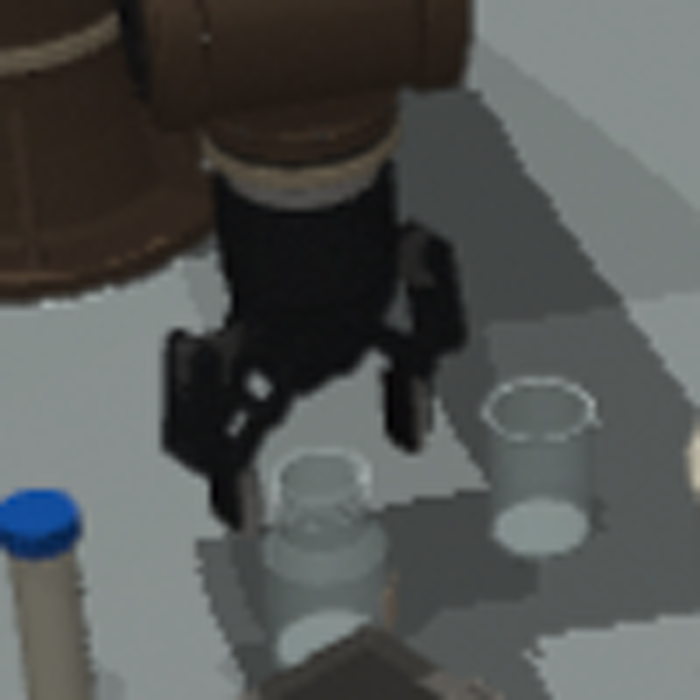

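View pics/d2.png

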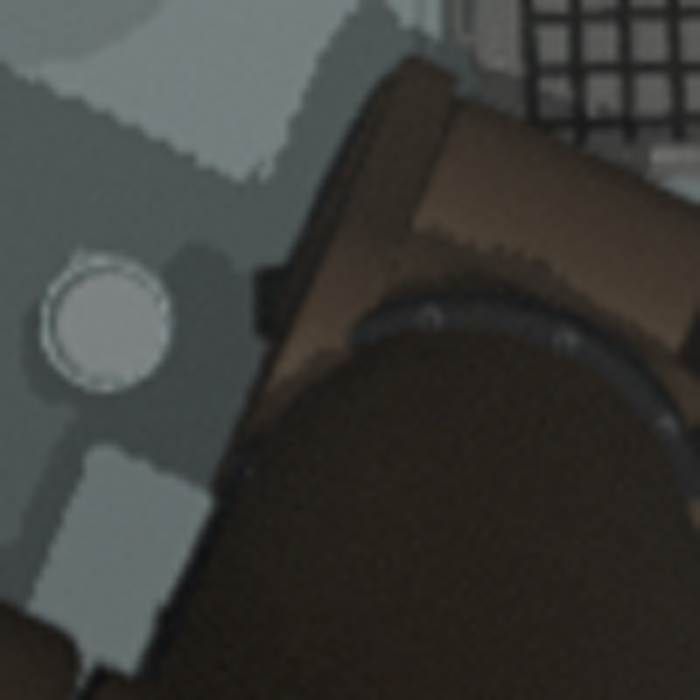

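carry_out(
  commands=[
    [[0,0,0.4,0],[0,0,0,0],[0,0,0,0],[0,0,0,0],[0,0,0,0],[0,0,0,0],[0,0,0,0],[0,0,0,0]],
  ],
  gripper=0.3,
  grip_force=35,
)

```text
clock: 16.9
tool_pos: [0.4428, -0.1356, 0.0387]
ee_rot: [0.001, -0.001, 1.0, -0.0]
wrist_force: [-1.2, -0.9, 5.7]
grip_width: 0.0403
```

```bash
python3 -c "
from h import *
go(.59,-.33,.037)
d=imaging.read_camera('scene');crop('pics/d3.png',d,180,130,280,230,7)"
```

```text
t 16.9 pos [ 0.4428 -0.1356  0.0387] shift cm [-14.68 -19.47   0.2 ] tool x yaw -179.9 j6 -2.01 w 0.0403 F [-1.2 -0.9  5.7]
```

View pics/d3.png

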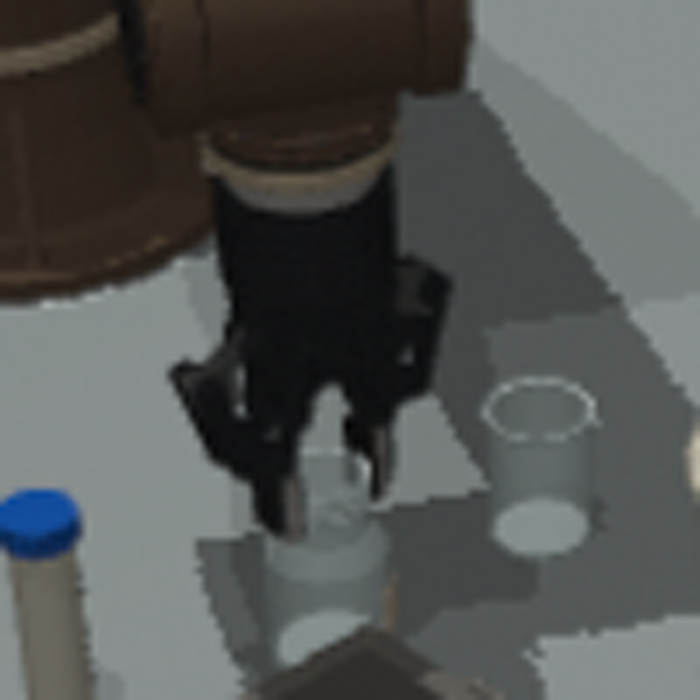

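carry_out(
  commands=[
    [[0,0,-0.7,0],[0,0,-1.6,0],[0,0,-2.2,0],[0,0,-2.2,0],[0,0,-1.3,0],[-0.5,-0.6,-0.5,0],[-1,-1.4,0,0],[-1.6,-2.2,0,0],[-2,-2.6,0,0],[-2,-2.6,0,0]],
  ],
)

```text
clock: 17.78
tool_pos: [0.5144, -0.2305, 0.123]
ee_rot: [-0.0, -0.001, 1.0, 0.0]
wrist_force: [0.7, -0.3, -1.1]
grip_width: 0.0399
```

carry_out(
  commands=[
    [[-2,-2.6,0,0],[-2,-2.6,0,0],[-1.7,-2.3,0,0],[-1.2,-1.6,0,0],[-0.6,-0.9,0,0],[0,0,0,0]],
  ],
)

```text
clock: 18.28
tool_pos: [0.5895, -0.3312, 0.1219]
ee_rot: [-0.0, -0.0, 1.0, 0.0]
wrist_force: [0.3, -0.0, -1.7]
grip_width: 0.0401
```

```bash
python3 -c "
from h import *
go(.59,-.33,.043)
d=imaging.read_camera('scene');crop('pics/d4.png',d,150,150,300,300,4)
d=imaging.read_camera('top');crop('pics/d5.png',d,300,120,450,270,4)"
```

```text
t 18.28 pos [ 0.5895 -0.3312  0.1219] shift cm [-0.05  0.11  7.89] tool x yaw -180.0 j6 -2.18 w 0.0401 F [ 0.3 -0.  -1.7]
```

View pics/d4.png

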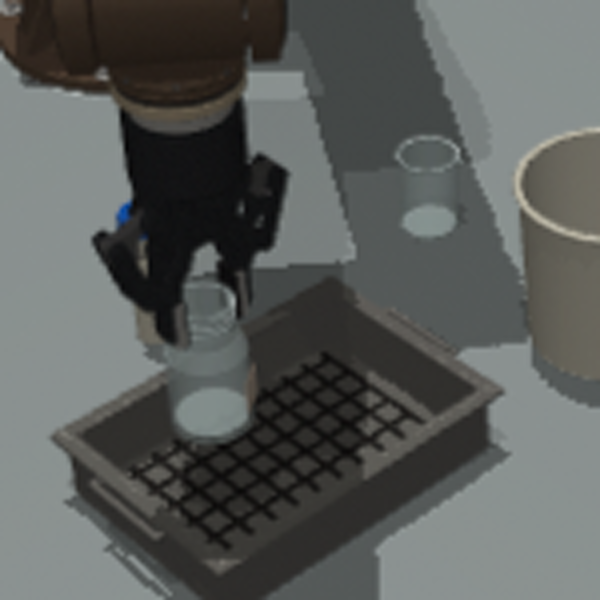

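View pics/d5.png

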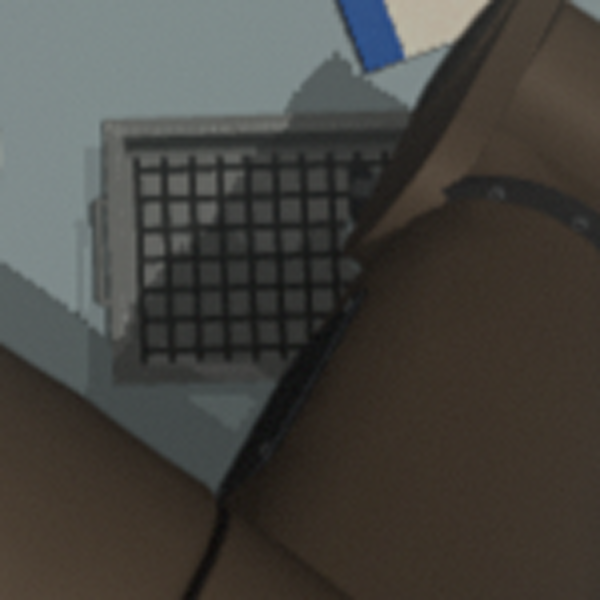

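carry_out(
  commands=[
    [[0,0,1.5,0],[0,0,2.2,0],[0,0,1.8,0],[0,0,0.9,0],[0,0,0.5,0],[0,0,0.2,0],[0,0,0,0],[0,0,0.1,0],[0,0,0,0],[0,0,0,0]],
  ],
)

```text
clock: 19.22
tool_pos: [0.5891, -0.3293, 0.0519]
ee_rot: [0.0, -0.001, 1.0, -0.0]
wrist_force: [-0.5, -0.3, -1.1]
grip_width: 0.0403
```

carry_out(
  commands=[
    [[0,0,0.1,0],[0,0,0.1,0],[0,0,0,0],[0,0,0,0]],
  ],
)

```text
clock: 19.55
tool_pos: [0.5889, -0.3291, 0.0491]
ee_rot: [-0.0, -0.001, 1.0, 0.0]
wrist_force: [-0.5, 1.2, -2.0]
grip_width: 0.0402
```

carry_out(
  commands=[
    [[0,0,0.15,0],[0,0,0.15,0],[0,0,0,0],[0,0,0,0]],
  ],
)

```text
clock: 19.88
tool_pos: [0.5889, -0.329, 0.046]
ee_rot: [-0.0, -0.001, 1.0, 0.0]
wrist_force: [0.3, 1.1, -1.8]
grip_width: 0.0402
```

carry_out(
  commands=[
    [[0,0,0.1,0],[0,0,0.1,0],[0,0,0,0],[0,0,0,0]],
  ],
)

```text
clock: 20.22
tool_pos: [0.5889, -0.3291, 0.0441]
ee_rot: [-0.0, -0.001, 1.0, 0.0]
wrist_force: [0.4, 0.1, -1.4]
grip_width: 0.04
```

carry_out(
  commands=[
    [[0,0,0.1,0],[0,0,0,0],[0,0,0,0]],
  ],
)

```text
clock: 20.47
tool_pos: [0.5892, -0.3293, 0.0438]
ee_rot: [0.0, -0.001, 1.0, -0.0]
wrist_force: [-0.5, 0.2, 6.5]
grip_width: 0.0406
```

carry_out(
  commands=[
    [[0,0,0,0],[0,0,0,0],[0,0,0,0],[0,0,0,0],[0,0,0,0],[0,0,0,0]],
  ],
  gripper=1,
)

```text
clock: 20.97
tool_pos: [0.5889, -0.329, 0.0431]
ee_rot: [-0.0, -0.001, 1.0, 0.0]
wrist_force: [-0.2, 0.2, -0.6]
grip_width: 0.0854
```

carry_out(
  commands=[
    [[0,0,-1.5,0],[0,0,-2.5,0],[0,0,-3,0],[0,0,-3,0],[0,0,0,0]],
  ],
)

```text
clock: 21.38
tool_pos: [0.5909, -0.3304, 0.1493]
ee_rot: [0.004, -0.001, 1.0, -0.002]
wrist_force: [-0.5, -0.3, -0.4]
grip_width: 0.0856
```

```bash
python3 -c "
from h import *
go(.436,-.0085,.11)
d=imaging.read_camera('scene');crop('pics/d6.png',d,150,150,300,300,4)"
```

```text
t 21.38 pos [ 0.5909 -0.3304  0.1493] shift cm [15.45 32.24  3.66] tool x yaw -179.9 j6 -2.18 w 0.0856 F [-0.5 -0.3 -0.4]
```

View pics/d6.png

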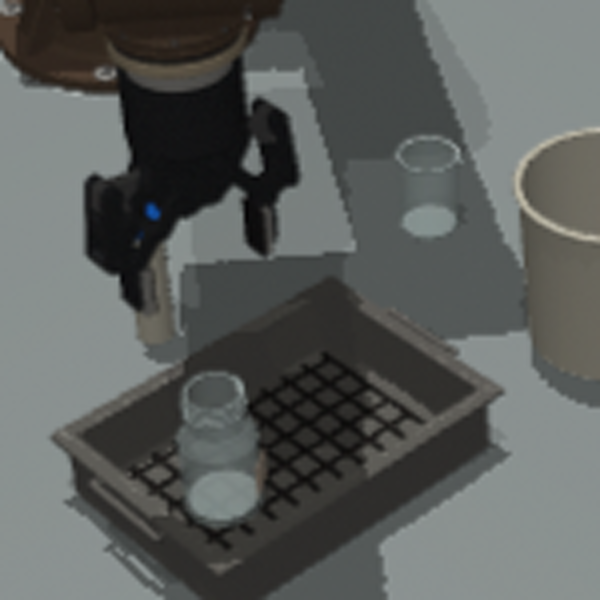

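carry_out(
  commands=[
    [[0.8,1.7,0,0],[1.6,3.4,0,0],[1.8,3.7,0,0],[1.8,3.7,0,0],[1.8,3.7,0,0],[1.8,3.7,0.5,0],[1.8,3.7,0.8,0],[1.7,3.6,0.8,0],[1.3,2.8,0.8,0],[0.9,2.2,0.8,0]],
  ],
)

```text
clock: 22.27
tool_pos: [0.4331, -0.0056, 0.1054]
ee_rot: [-0.001, -0.001, 1.0, 0.0]
wrist_force: [0.8, -0.2, -0.5]
grip_width: 0.0856
```

carry_out(
  commands=[
    [[0,0,0.5,0],[0,0,0,0],[0,0,0,0]],
  ],
)

```text
clock: 22.52
tool_pos: [0.4356, -0.0079, 0.1008]
ee_rot: [-0.0, -0.001, 1.0, 0.0]
wrist_force: [-0.3, 0.3, -1.1]
grip_width: 0.0855
```

```bash
python3 -c "
from h import *
go(.4375,-.0085,.02)
d=imaging.read_camera('scene');crop('pics/e1.png',d,200,110,320,220,6)"
```

```text
t 22.52 pos [ 0.4356 -0.0079  0.1008] shift cm [-0.2  -0.06  8.08] tool x yaw -179.9 j6 -1.74 w 0.0855 F [-0.3  0.3 -1.1]
```

View pics/e1.png

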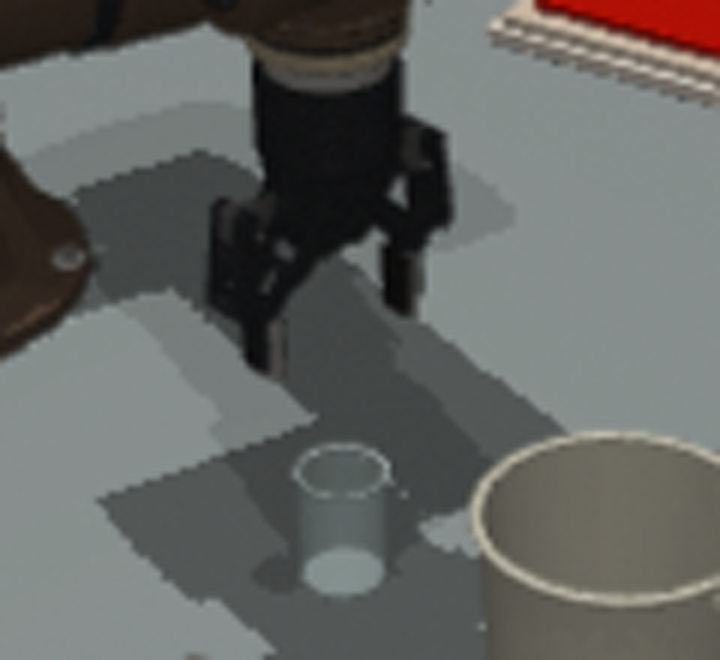

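carry_out(
  commands=[
    [[-0.2,0,2,0],[0,0,2.5,0],[0,0,2,0],[0,0,1.5,0],[0,0,0.5,0],[0,0,0,0],[0,0,0,0]],
  ],
)

```text
clock: 23.15
tool_pos: [0.4378, -0.0081, 0.0166]
ee_rot: [0.0, -0.001, 1.0, 0.0]
wrist_force: [0.6, -0.1, 0.2]
grip_width: 0.0852
```

```bash
python3 -c "
from h import *
go(.4375,-.0085,.01)
d=imaging.read_camera('scene');crop('pics/e2.png',d,210,130,310,220,7)
d=imaging.read_camera('top');crop('pics/e3.png',d,220,190,320,280,7)"
```

```text
t 23.15 pos [ 0.4378 -0.0081  0.0166] shift cm [ 0.03 -0.04  0.66] tool x yaw -179.9 j6 -1.74 w 0.0852 F [ 0.6 -0.1  0.2]
```

View pics/e2.png

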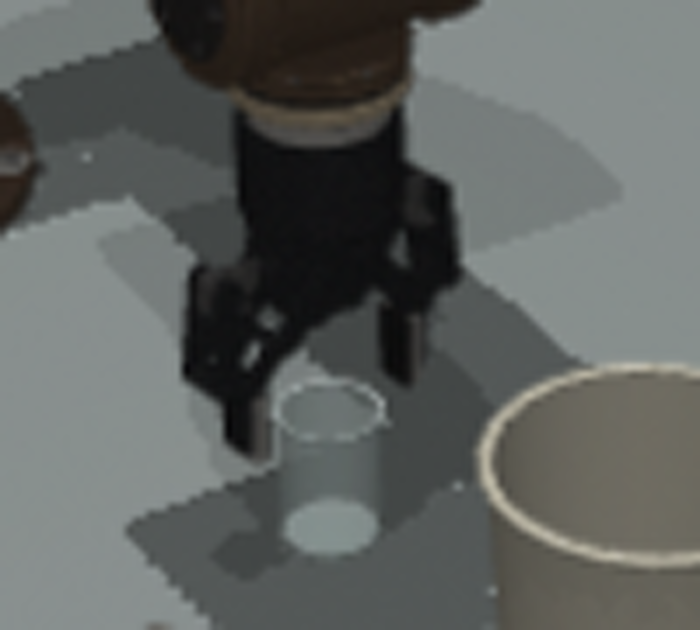

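View pics/e3.png

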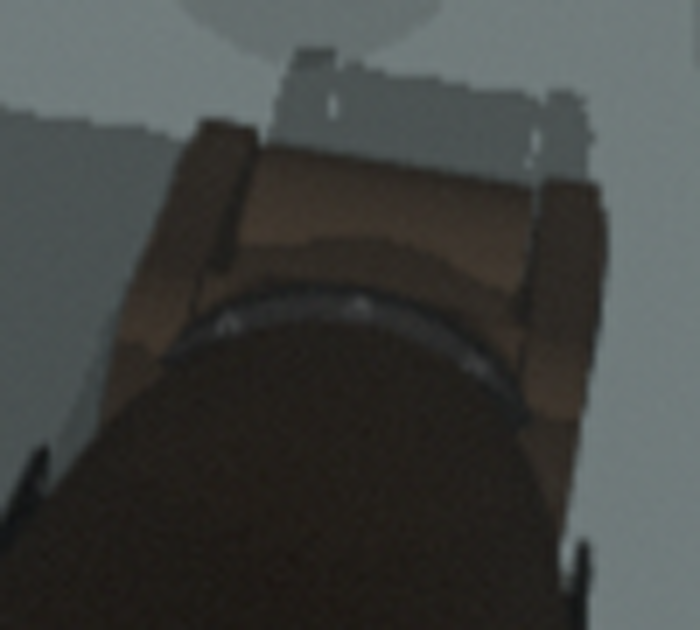

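carry_out(
  commands=[
    [[0,0,0.4,0],[0,0,0.4,0],[0,0,0,0],[0,0,0,0],[0,0,0,0],[0,0,0,0],[0,0,0,0],[0,0,0,0]],
  ],
  gripper=0.4,
  grip_force=25,
)

```text
clock: 23.92
tool_pos: [0.4374, -0.0076, 0.0083]
ee_rot: [0.0, -0.001, 1.0, 0.0]
wrist_force: [-1.1, 0.3, 0.5]
grip_width: 0.0477
```

```bash
python3 -c "
from h import *
go(.59,-.23,.01)
d=imaging.read_camera('scene');crop('pics/e4.png',d,210,130,310,220,7)"
```

```text
t 23.92 pos [ 0.4374 -0.0076  0.0083] shift cm [-15.22 -22.27  -0.18] tool x yaw -179.9 j6 -1.74 w 0.0477 F [-1.1  0.3  0.5]
```

View pics/e4.png

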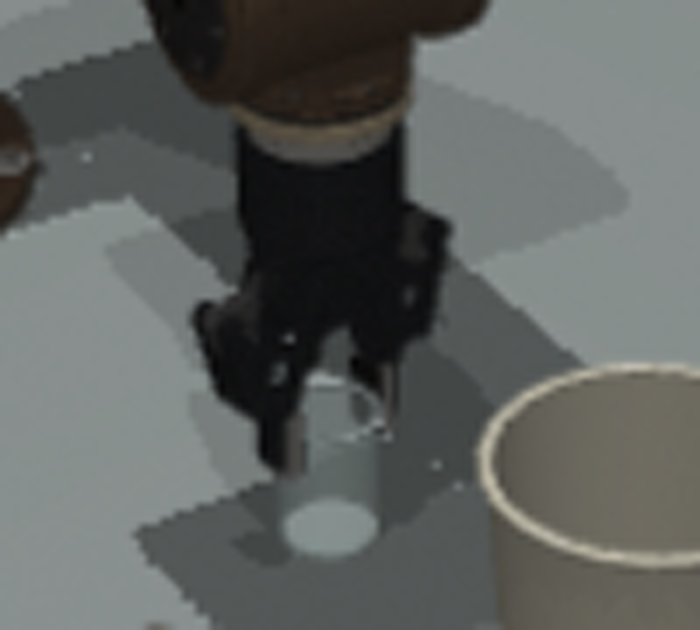

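carry_out(
  commands=[
    [[0,0,-0.7,0],[0,0,-1.6,0],[0,0,-2.2,0],[0,0,-2.2,0],[0,0,-1.3,0],[-0.5,-0.7,-0.5,0],[-1,-1.5,0,0],[-1.7,-2.4,0,0],[-2,-2.9,0,0],[-2,-2.9,0,0]],
  ],
)

```text
clock: 24.8
tool_pos: [0.5103, -0.113, 0.0931]
ee_rot: [-0.0, -0.001, 1.0, 0.0]
wrist_force: [0.5, 0.9, -1.0]
grip_width: 0.0474
```

carry_out(
  commands=[
    [[-2,-2.9,0,0],[-2,-2.9,0,0],[-1.8,-2.6,0,0],[-1.4,-2,0,0],[-0.8,-0.9,0,0],[0,0,0,0]],
  ],
)

```text
clock: 25.3
tool_pos: [0.5908, -0.2269, 0.0923]
ee_rot: [0.0, -0.0, 1.0, -0.0]
wrist_force: [-0.4, 0.7, -1.4]
grip_width: 0.0474
```

```bash
python3 -c "
from h import *
go(.59,-.225,.013)
d=imaging.read_camera('scene');crop('pics/e5.png',d,150,150,300,300,4)"
```

```text
t 25.3 pos [ 0.5908 -0.2269  0.0923] shift cm [0.08 0.19 7.93] tool x yaw -180.0 j6 -2.04 w 0.0474 F [-0.4  0.7 -1.4]
```

View pics/e5.png

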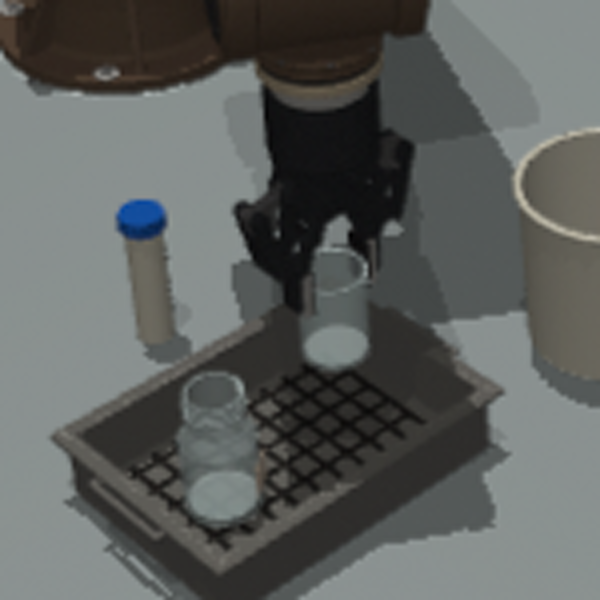

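carry_out(
  commands=[
    [[0,0.1,1.5,0],[0,0,2.2,0],[0,0,1.8,0],[0,0,0.9,0],[0,0,0.5,0],[0,0,0.3,0],[0,0,0.2,0],[0,0,0.2,0],[0,0,0,0],[0,0,0,0]],
  ],
)

```text
clock: 26.18
tool_pos: [0.59, -0.2234, 0.0177]
ee_rot: [0.0, -0.001, 1.0, -0.0]
wrist_force: [0.5, 0.0, -1.0]
grip_width: 0.0468
```

carry_out(
  commands=[
    [[0,0,0.1,0],[0,0,0.1,0],[0,0,0,0],[0,0,0,0]],
  ],
)

```text
clock: 26.52
tool_pos: [0.5898, -0.2233, 0.0152]
ee_rot: [0.0, -0.001, 1.0, 0.0]
wrist_force: [0.2, 1.1, -0.5]
grip_width: 0.0476
```

carry_out(
  commands=[
    [[0,0,0.1,0],[0,0,0,0],[0,0,0.1,0],[0,0,0,0],[0,0,0,0]],
  ],
)

```text
clock: 26.93
tool_pos: [0.5899, -0.2233, 0.0133]
ee_rot: [0.0, -0.001, 1.0, -0.0]
wrist_force: [-0.3, -0.2, 1.0]
grip_width: 0.0477
```

carry_out(
  commands=[
    [[0,0,0.1,0],[0,0,0,0],[0,0,0,0]],
  ],
)

```text
clock: 27.18
tool_pos: [0.5902, -0.2233, 0.0132]
ee_rot: [0.001, -0.001, 1.0, -0.0]
wrist_force: [-1.8, 2.6, 10.6]
grip_width: 0.0477
```

carry_out(
  commands=[
    [[0,0,0,0],[0,0,0,0],[0,0,0,0],[0,0,0,0],[0,0,0,0]],
  ],
  gripper=0.75,
)

```text
clock: 27.6
tool_pos: [0.5897, -0.2233, 0.012]
ee_rot: [-0.0, -0.001, 1.0, 0.0]
wrist_force: [0.4, -0.3, -0.4]
grip_width: 0.0639
```

carry_out(
  commands=[
    [[0,0,-1,0],[0,0,-2,0],[0,0,-2.5,0],[0,0,-3,0],[0,0,-3,0],[0,0,0,0]],
  ],
)

```text
clock: 28.1
tool_pos: [0.592, -0.2243, 0.1337]
ee_rot: [0.004, -0.001, 1.0, -0.002]
wrist_force: [0.3, -1.2, -0.3]
grip_width: 0.0639
```

```bash
python3 -c "
from h import *
go(.3995,-.2555,.135)
d=imaging.read_camera('scene');crop('pics/e6.png',d,150,150,300,300,4)"
```

```text
t 28.1 pos [ 0.592  -0.2243  0.1337] shift cm [19.25 -3.08 -0.26] tool x yaw -179.9 j6 -2.04 w 0.0639 F [ 0.3 -1.2 -0.3]
```

View pics/e6.png

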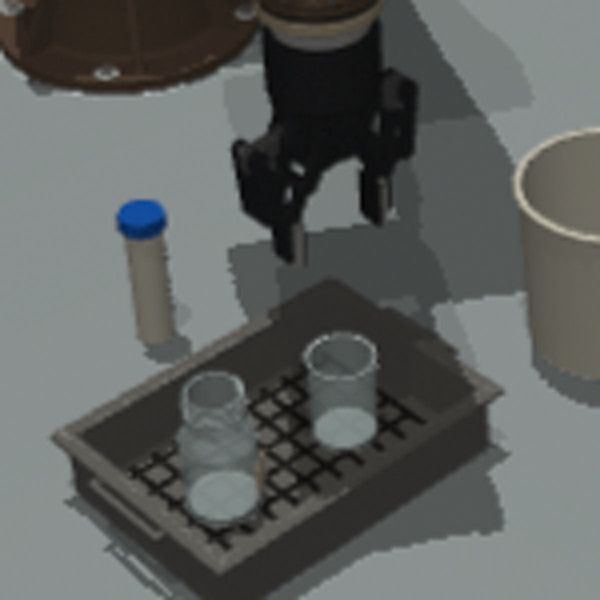

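carry_out(
  commands=[
    [[1.2,-0.3,0,0],[2.4,-0.4,0,0],[2.7,-0.4,0,0],[2.7,-0.4,0,0],[2.7,-0.4,0,0],[2.7,-0.4,0,0],[2.5,-0.4,0,0],[1.6,-0.3,0,0],[0.6,-0.1,0,0],[0,0,0,0]],
  ],
  gripper=1,
)

```text
clock: 28.98
tool_pos: [0.398, -0.2548, 0.1271]
ee_rot: [-0.0, -0.0, 1.0, 0.0]
wrist_force: [0.8, -1.0, 0.5]
grip_width: 0.0855
```

```bash
python3 -c "
from h import *
go(.3995,-.2555,.06)"
```

```text
t 28.98 pos [ 0.398  -0.2548  0.1271] shift cm [-0.16 -0.08  6.71] tool x yaw -180.0 j6 -2.28 w 0.0855 F [ 0.8 -1.   0.5]
```

carry_out(
  commands=[
    [[-0.1,-0.1,2,0],[0,0,2,0],[0,0,1.8,0],[0,0,0.9,0],[0,0,0,0],[0,0,0,0]],
  ],
)

```text
clock: 29.48
tool_pos: [0.4004, -0.2556, 0.0601]
ee_rot: [-0.0, -0.001, 1.0, 0.0]
wrist_force: [0.1, -0.2, 0.6]
grip_width: 0.0856
```

```bash
python3 -c "
from h import *
go(.3995,-.2555,.057)
d=imaging.read_camera('scene');crop('pics/f1.png',d,140,150,240,250,7)"
```

```text
t 29.48 pos [ 0.4004 -0.2556  0.0601] shift cm [0.09 0.01 0.31] tool x yaw -179.9 j6 -2.28 w 0.0856 F [ 0.1 -0.2  0.6]
```

View pics/f1.png

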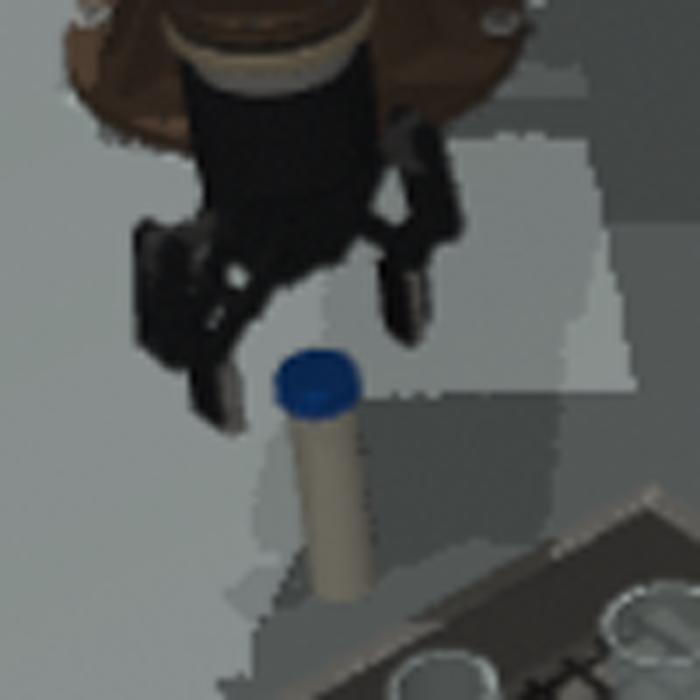

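carry_out(
  commands=[
    [[0,0,0.4,0],[0,0,0,0],[0,0,0,0],[0,0,0,0],[0,0,0,0],[0,0,0,0],[0,0,0,0],[0,0,0,0]],
  ],
  gripper=0.2,
  grip_force=35,
)

```text
clock: 30.2
tool_pos: [0.4001, -0.2558, 0.0567]
ee_rot: [0.0, -0.001, 1.0, -0.0]
wrist_force: [-0.2, 1.5, 6.5]
grip_width: 0.0338
```

carry_out(
  commands=[
    [[0,0,-0.7,0],[0,0,-2,0],[0,0,-3,0],[0,0,-3,0],[0,0,-3,0],[0,0,-3,0],[0,0,-3,0],[0,0,-1.5,0],[0,0,0,0]],
  ],
)

```text
clock: 30.95
tool_pos: [0.4006, -0.2563, 0.2518]
ee_rot: [0.002, -0.001, 1.0, -0.002]
wrist_force: [0.2, 0.3, -0.6]
grip_width: 0.0338
```

```bash
python3 -c "
from h import *
go(.632,-.002,.24)
d=imaging.read_camera('scene');crop('pics/f2.png',d,100,60,340,260,3)"
```

```text
t 30.95 pos [ 0.4006 -0.2563  0.2518] shift cm [-23.18  25.39   1.19] tool x yaw -179.9 j6 -2.28 w 0.0338 F [ 0.2  0.3 -0.6]
```

View pics/f2.png

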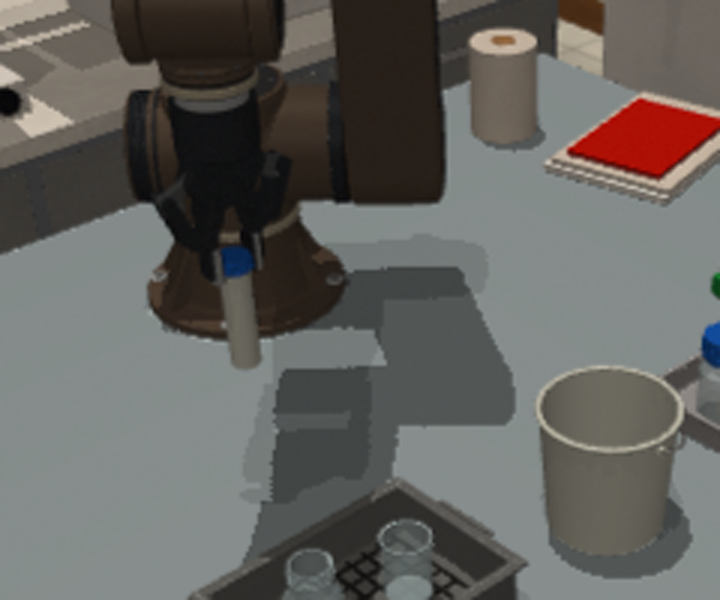

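carry_out(
  commands=[
    [[-1,1.1,0,0],[-2,2.2,0,0],[-2.4,2.6,0,0],[-2.4,2.6,0,0],[-2.4,2.6,0,0],[-2.4,2.6,0,0],[-2.4,2.6,0,0],[-2.4,2.6,0,0],[-2.4,2.6,0,0],[-1.8,2,0,0]],
  ],
)

```text
clock: 31.83
tool_pos: [0.6162, -0.018, 0.2463]
ee_rot: [-0.001, -0.001, 1.0, 0.0]
wrist_force: [0.0, -1.3, 0.1]
grip_width: 0.034
```

carry_out(
  commands=[
    [[-1.1,1.3,0,0],[-0.5,0.6,0,0],[0,0,0,0],[0,0,0,0]],
  ],
)

```text
clock: 32.17
tool_pos: [0.6307, -0.0016, 0.2472]
ee_rot: [-0.001, -0.001, 1.0, 0.0]
wrist_force: [-0.5, -0.1, -0.4]
grip_width: 0.0337
```

```bash
python3 -c "
from h import *
go(.632,-.002,.11)
d=imaging.read_camera('scene');crop('pics/f3.png',d,200,60,380,260,3)
d=imaging.read_camera('top');crop('pics/f4.png',d,200,100,340,240,4)"
```

```text
t 32.17 pos [ 0.6307 -0.0016  0.2472] shift cm [-0.16 -0.04 13.72] tool x yaw -179.9 j6 -1.68 w 0.0337 F [-0.5 -0.1 -0.4]
```

View pics/f3.png

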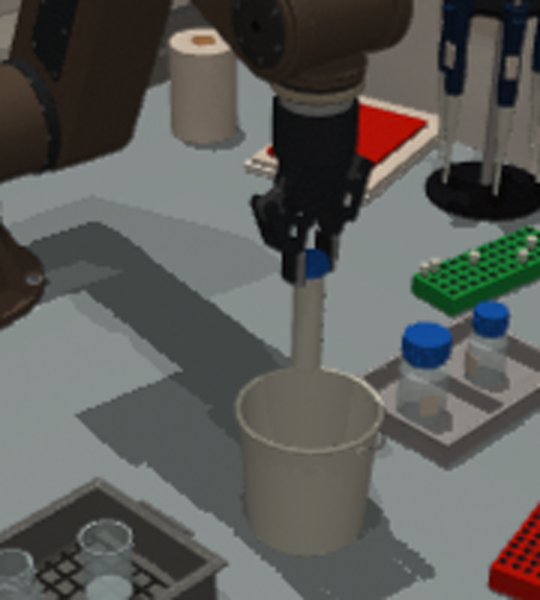

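View pics/f4.png

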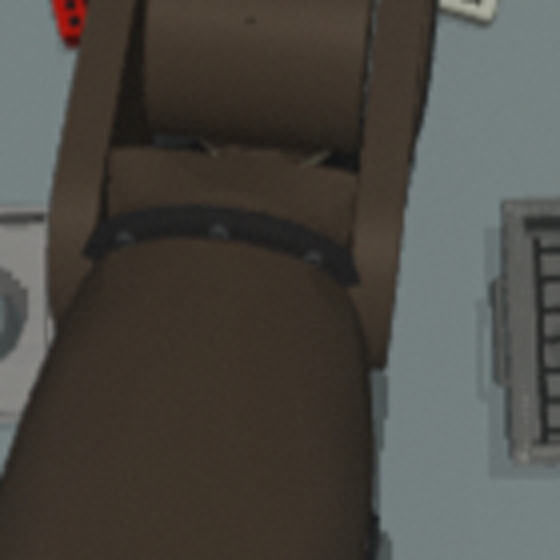

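carry_out(
  commands=[
    [[0,0,1,0],[0,0,2,0],[0,0,2.5,0],[0,0,2.5,0],[0,0,2.2,0],[0,0,1.5,0],[0,0,0.8,0],[0,0,0,0]],
  ],
)

```text
clock: 32.93
tool_pos: [0.6303, -0.0017, 0.1214]
ee_rot: [-0.001, -0.001, 1.0, 0.0]
wrist_force: [0.1, -0.3, -0.1]
grip_width: 0.0336
```

carry_out(
  commands=[
    [[0,0,0,0],[0,0,0,0],[0,0,0,0],[0,0,0,0],[0,0,0,0],[0,0,0,0]],
  ],
  gripper=0.85,
)

```text
clock: 33.43
tool_pos: [0.6315, -0.0012, 0.1237]
ee_rot: [0.0, -0.001, 1.0, 0.0]
wrist_force: [0.6, -1.0, 0.5]
grip_width: 0.0728
```

carry_out(
  commands=[
    [[0,0,-1.5,0],[0,0,-3,0],[0,0,-3,0],[0,0,-3,0],[0,0,-3,0],[2,0,0,0],[3,0,0,0],[3,0,0,0],[3,0,0,0],[0,0,0,0]],
  ],
)

```text
clock: 34.27
tool_pos: [0.5171, -0.0011, 0.2588]
ee_rot: [-0.001, -0.001, 1.0, 0.0]
wrist_force: [1.2, -0.2, 1.5]
grip_width: 0.0726
```

```bash
python3 -c "
from h import *
go(.6,.22,.25)
d=imaging.read_camera('scene');cv2.imwrite('pics/g1.png',d['frame'][:,:,::-1])
d=imaging.read_camera('top');cv2.imwrite('pics/g2.png',d['frame'][:,:,::-1])"
```

```text
t 34.27 pos [ 0.5171 -0.0011  0.2588] shift cm [-8.34 22.09  0.88] tool x yaw -179.9 j6 -1.7 w 0.0726 F [ 1.2 -0.2  1.5]
```

View pics/g1.png

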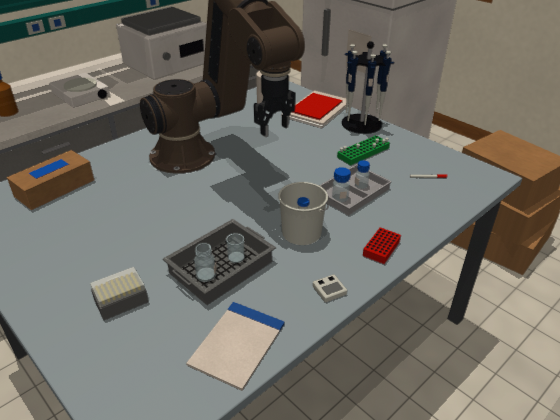

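View pics/g2.png

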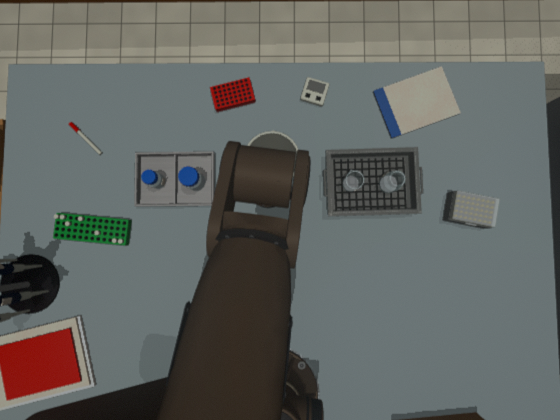

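carry_out(
  commands=[
    [[0,0,0,0],[0,0,0,0],[0,0,0,0],[0,0,0,0],[0,0,0,0],[0,0,0,0]],
  ],
)

```text
clock: 34.87
tool_pos: [0.5215, -0.0015, 0.258]
ee_rot: [-0.0, -0.001, 1.0, 0.0]
wrist_force: [-0.1, 0.3, -0.1]
grip_width: 0.0724
```

```bash
python3 - <<'E'
from h import *
t=imaging.read_camera('top')
for c,s in blobs(t,(105,150,60),(125,255,255)): print(c,s[4],ray(t,*c,.1).round(3))
print(ray(t,354,180.5,.075).round(3),ray(t,393,180.5,.105).round(3))
d=imaging.read_camera('scene')
for c,s in blobs(d,(105,150,40),(125,255,255)): print(c,s[4],ray(d,*c,.12).round(3))
crop('pics/g3.png',t,130,140,430,225,2); crop('pics/g4.png',d,160,150,400,300,3)
E
```

```text
[386.8 112.5] 451 [ 0.767 -0.309  0.1  ]
[188. 176.] 297 [0.595 0.223 0.1  ]
[148.6 176.4] 169 [0.594 0.329 0.1  ]
[ 0.587 -0.224  0.075] [ 0.582 -0.321  0.105]
[56.7 22.2] 30 [-1.504  0.221  0.12 ]
[35. 27.] 35 [-1.504  0.097  0.12 ]
[ 48.1 168.4] 254 [-0.051 -0.47   0.12 ]
[363.  165.8] 112 [0.634 0.285 0.12 ]
[341.7 174.5] 201 [0.621 0.195 0.12 ]
[300.2 202.9] 88 [ 0.639 -0.01   0.12 ]
[256.3 315.3] 478 [ 0.875 -0.391  0.12 ]
```

View pics/g3.png

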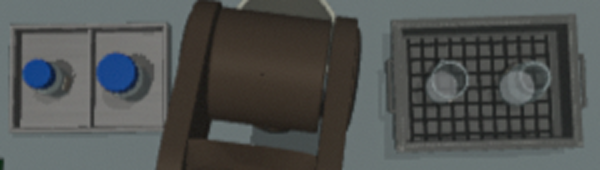

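View pics/g4.png

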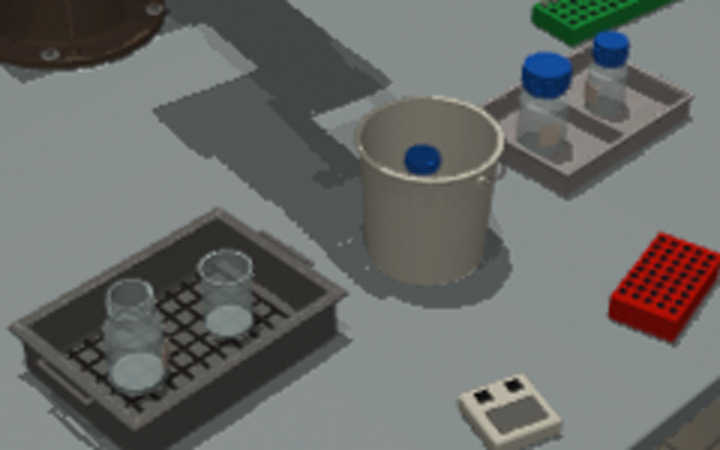

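Everything stands where it should and is at rest, so I'm handing in.

```bash
python3 -c "
from plant import order
print(order.sign_off())"
```

```text
the job is handed in; nothing more can be done
None
```

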